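Load the orbital shaker: each vessel into the spring clamp of its size

TASK

Load the orbital shaker for its run: put the large bottle, the small bottle, the specimen jar and the centrifuge tube each upright into the spring clamp that fits its diameter, pressed fully down onto the clamp's base plate. Lower each one right into its clamp before letting go, do not tip any over, and leave the petri dish where it lies.

Things in the scene. Friction and masses are not known exactly. Their poses are not given: they have to be found in the camera images.
- bottle_large_center (a point): Large clear glass screw-cap bottle with a blue cap, 86 mm across the body, 182 mm tall, about 0.6 kg; closed, standing upright. The point is on its axis, 91 mm above its foot, z up along the axis. The cap is 46 mm across and is the top 24 mm (67 to 91 mm above the point): grip it there.
- bottle_small_center (a point): Small clear glass screw-cap bottle with a blue cap, 68 mm across the body, 138 mm tall, about 0.22 kg; closed, standing upright. The point is on its axis, 69 mm above its foot, z up along the axis. The cap is 46 mm across and is the top 24 mm (45 to 69 mm above the point): grip it there.
- specimen_jar_center (a point): Low round specimen jar with a black cap and grey contents, 56 mm across, 88 mm tall, about 0.09 kg, standing upright. The point is on its axis, 44 mm above its foot, z up along the axis. The cap is 54 mm across and is the top 20 mm (24 to 44 mm above the point).
- tube_center (a point): Slim clear plastic centrifuge tube with a blue cap, body 28 mm across, 116 mm tall, about 0.05 kg, standing upright on its skirt. The point is on its axis, 58 mm above its foot, z up along the axis. The cap is 34 mm across and is the top 14 mm (44 to 58 mm above the point); below it the body is straight.
- clamp_xl_seat (a point): Spring clamp for a 86 mm vessel, widest of the four. Point: centre of the top of its round steel base plate (106 mm wide), where the vessel's foot stands; z up. Four upright leaf springs round it, 82 mm apart across at 20 mm up, splayed to a 106 mm mouth at their tips, 43 mm up, polished. Press the vessel straight down between them (3 to 8 N; they yield and hold it lightly).
- clamp_l_seat (a point): Spring clamp for a 68 mm vessel, second widest of the four. Point: centre of the top of its round steel base plate (88 mm wide), where the vessel's foot stands; z up. Four upright leaf springs round it, 64 mm apart across at 20 mm up, splayed to a 88 mm mouth at their tips, 43 mm up, polished. Press the vessel straight down between them (3 to 8 N; they yield and hold it lightly).
- clamp_m_seat (a point): Spring clamp for a 56 mm vessel, third widest of the four. Point: centre of the top of its round steel base plate (76 mm wide), where the vessel's foot stands; z up. Four upright leaf springs round it, 52 mm apart across at 20 mm up, splayed to a 76 mm mouth at their tips, 43 mm up, polished. Press the vessel straight down between them (3 to 8 N; they yield and hold it lightly).
- clamp_s_seat (a point): Spring clamp for the 28 mm tube, narrowest of the four. Point: centre of the top of its round steel base plate (50 mm wide), where the vessel's foot stands; z up. Four upright leaf springs round it, 26 mm apart across at 20 mm up, splayed to a 50 mm mouth at their tips, 43 mm up, polished. Press the vessel straight down between them (3 to 8 N; they yield and hold it lightly).
- shaker: Bench-top orbital shaker, switched off and fixed: white housing, front panel facing its own -x, square aluminium platform 300 x 300 mm with its top 64 mm above the worktop. Origin: centre of its underside, z up, x and y along the platform's edges. The four clamps are screwed to the platform in a 2 x 2 grid about 140 mm apart, in any arrangement.
- petri_center (a point): Round petri dish with a culture, 94 mm across, 15 mm high, lying loose among the vessels. The point is its centre, 7.5 mm up.
There are look-alikes about, which are no part of the job. Several things look just like the part that bears tube_center: the one meant starts farthest from the robot's base.

How it is judged:
At the end, for the whole second after the job is handed in: Each of the four vessels stands in the clamp of its own size: its axis within 10 mm of the clamp's centre, its foot within 6 mm of the base plate's top, leaning less than 0.10 rad (about 6 degrees), and at rest (under 0.02 m/s) (horizontal distance between bottle_large_center and clamp_xl_seat below 0.01 m and z of bottle_large_center in the frame of clamp_xl_seat between 0.085 and 0.097 m and angle between each of bottle_large_center, bottle_small_center, specimen_jar_center, tube_center's own z axis and vertical below 0.1 rad and linear speed of each of bottle_large, bottle_small, specimen_jar, tube below 0.02 m/s and horizontal distance between bottle_small_center and clamp_l_seat below 0.01 m and z of bottle_small_center in the frame of clamp_l_seat between 0.063 and 0.075 m and horizontal distance between specimen_jar_center and clamp_m_seat below 0.01 m and z of specimen_jar_center in the frame of clamp_m_seat between 0.038 and 0.05 m and horizontal distance between tube_center and clamp_s_seat below 0.01 m and z of tube_center in the frame of clamp_s_seat between 0.052 and 0.064 m); the robot touches nothing.
It fails at once if a vessel tips over (leans more than 35 degrees) (angle between any of bottle_large_center, bottle_small_center, specimen_jar_center, tube_center's own z axis and vertical above 0.61 rad).
It fails at once if a vessel is let go over its clamp while its foot is still more than 25 mm above the clamp's base plate ((horizontal distance between bottle_large_center and clamp_xl_seat below 0.04 m and z of bottle_large_center in the frame of clamp_xl_seat above 0.116 m and contact force between bottle_large and the fingers below 0.02 N) or (horizontal distance between bottle_small_center and clamp_l_seat below 0.04 m and z of bottle_small_center in the frame of clamp_l_seat above 0.094 m and contact force between bottle_small and the fingers below 0.02 N) or (horizontal distance between specimen_jar_center and clamp_m_seat below 0.04 m and z of specimen_jar_center in the frame of clamp_m_seat above 0.069 m and contact force between specimen_jar and the fingers below 0.02 N) or (horizontal distance between tube_center and clamp_s_seat below 0.04 m and z of tube_center in the frame of clamp_s_seat above 0.083 m and contact force between tube and the fingers below 0.02 N)).
It fails at once if the petri dish is pushed more than 20 mm from where it lies (distance of petri_center from where it was at the start of the episode above 0.02 m).
It also fails if it takes over 120 s, if anything falls off the work surface, if the arm or the gripper's body presses on something with over 40 N, if the wrist force passes 120 N, or if a joint passes its speed limit or range.

ROBOT

A 7-joint arm with a two-finger parallel gripper is mounted at the origin on a cart in front of the work surface, level with it; the furniture and walls round the work are solid. World frame = base frame: x ahead of the robot, y to its left, z up, the work surface at z = 0. Lengths are in m, angles in rad, forces in N, time in s.
With the tool pointing down it reaches from about 0.4 to 0.85 m from the base axis. Payload 10.4 kg.
Tool frame: the origin (TCP) lies at the very end of the fingers, on their centre line; the grasp point (between the pads) lies 19 mm behind it (manip.grip_depth is the distance from the TCP to the grasp point, in m); z points along the fingers, x is the direction in which the jaws open and shut, and the axes are right-handed (so a half turn about z gives the same grasp; the last joint's range is limited). The gripper opens to 85 mm and grips with 20 to 120 N. Pads are 22 mm wide; open, the fingers measure 114 mm over their backs; the gripper's body (76 mm by 85 mm) begins 54 mm behind the grasp point. The pads swing forward as they close: fully open they stand 13 mm farther back than shut.
Start: joints at [1.218, 0.332, -0.065, 1.46, 0.022, 1.35, -0.088], TCP at [0.202, -0.591, 0.231] pointing down, gripper open.
Joint ranges: [-2.6, 2.6], [-0.5, 2.12], [-1.47, 1.34], [0.16, 2.42], [-1.27, 4.41], [0.06, 2.06], [-2.6, 2.6]. Speed limits (rad/s): [2.22, 2.22, 2.79, 2.79, 3.14, 3.14, 3.14].

INTERFACE

Orientations are given as a unit quaternion [x, y, z, w].
In Python, from workcell import manip, cams gives the robot as it stands. The module is installed in compiled form; this text tells all that it offers.
- The arm moves only by the tool move_arm, never from a script. Its arguments are lists of equal length, an entry for each row: "claw": the opening, from 0 (shut) to 1 (fully open); "dp": the shift along the tool's x, y, z as a fraction of full scale, a list of three; "turn": the turn, a rotation vector about the tool's x, y, z as a fraction of full scale, a list of three. A call has 1 to 8 rows; each row shifts and turns the commanded pose from where the row before left it, along the tool's axes as they then stand; what a row does not reach is not made up. Full scale, the value 1, is 200 mm for a shift and 45 degrees for a turn. A row lasts 1/12 s, in which the tool goes at most 41.7 mm and 7.16 degrees, less where a joint would pass 70% of its speed; a pose out of reach is approached as far as the arm can. A call with a number of a shift or a turn outside -1 to 1 is refused whole. A call with a gripper value outside its range is refused whole. The fingers move at their own pace and stop on an object; "grip_force" is the grip in N (left out, the last holds). Time passes only in rows, so rows that do not move let the fingers close. It gives the time, the measured TCP pose, the force and the opening at its end, in the units of the state.
- manip.get_obs(): the state, without advancing time (a new reading comes with each control period).
- cams.camera(name): name is "side" or "top" or "wrist"; returns the picture (384x512x3 uint8, red, green, blue); there is no depth.
- cams.camera_info(name): a dict with "fx", "fy", "cx", "cy" (pixels), "pose" (4x4, takes a point from camera to world coordinates); the wrist camera has in their place "tool_from_camera" (4x4, takes a point from camera to tool coordinates, whose origin is the TCP and whose axes are the tool frame's). Camera axes: x right, y down, z forward; pixel columns grow to the right and rows downward; lengths in m; the calibration is good to about 2 mm. A picture is of the moment at which its call begins: read the wrist's pose just before it. camera_info takes no time and is no camera call.
- manip.hand_in(): hands the job in, once; it reports no verdict.
The state is a dict: "clock": time; "joint_pos": joint angles; "joint_velocities": joint speeds; "tau": joint torques, N m; "position": TCP position; "ee_rot": TCP orientation; "ft_force": force on the tool from outside, world axes, zero at the start; "torque": the same for the moment, N m; "grip_width": opening from 0.0 (shut) to 1.0 (fully open).
Only numpy, scipy, OpenCV 4.12 (cv2) and the standard library are available. Lean on these libraries where they do the work, as an engineer would, in place of code of your own. Each camera call takes 0.05 s, during which the arm holds its last target.

## Working session

There is one attempt and no reset: what is moved stays moved. The work goes in short steps, Python scripts to look and compute and a tool call to move; the robot and the scene stay as the last step left them, time stands still between calls to the robot, and variables do not carry over. Pictures are saved under pics/ and viewed, and the job is handed in when it is done.

Besides the shell and the picture viewer there is one more tool, called after "Request:" by a JSON object that holds its "op" and its "data". move_arm: Moves the arm, as the interface text tells. Shift numbers are shares of 200 mm and turn numbers shares of 45 degrees, none past 1 either way. Its arguments: {"type":"object","properties":{"claw":{"type":"array","items":{"type":"number"}},"dp":{"type":"array","items":{"type":"array","items":{"type":"number"}}},"turn":{"type":"array","items":{"type":"array","items":{"type":"number"}}},"grip_force":{"type":"number"}},"required":["claw","dp","turn"]}

```bash
mkdir -p pics; python3 - <<'E'
from workcell import manip, cams
import cv2,numpy as np
np.set_printoptions(precision=4,suppress=True)
o=manip.get_obs(); print({k:np.round(v,4) for k,v in o.items()}, manip.grip_depth)
for n in ["side","top","wrist"]:
    im=cams.camera(n); cv2.imwrite(f"pics/{n}0.png",im[...,::-1]); print(n,cams.camera_info(n))
E
```

```text
{'clock': np.float64(0.0), 'joint_pos': array([ 1.2184,  0.3329, -0.0647,  1.4609,  0.0216,  1.3499, -0.0885]), 'joint_velocities': array([-0.0019, -0.0005,  0.0012,  0.0005,  0.    ,  0.0001, -0.0005]), 'tau': array([ -0.    , -62.545 ,   0.0493, -39.159 ,   0.0163,   0.0101,
        -0.0001]), 'position': array([ 0.2023, -0.591 ,  0.2305]), 'ee_rot': array([ 0.8136, -0.5814, -0.0006, -0.0004]), 'ft_force': array([-0.1362,  0.359 ,  0.3171]), 'torque': array([0.0165, 0.0433, 0.0234]), 'grip_width': np.float64(0.9964)} 0.0187
side {'fx': 401.81382323465635, 'fy': 401.81382323465635, 'cx': 262.7362603695464, 'cy': 191.77741176522423, 'pose': array([[-0.9977, -0.0195,  0.0656,  0.3976],
       [-0.065 ,  0.5661, -0.8217,  0.9559],
       [-0.0211, -0.8241, -0.5661,  0.7472],
       [ 0.    ,  0.    ,  0.    ,  1.    ]])}
top {'fx': 436.39304292643345, 'fy': 436.39304292643345, 'cx': 256.70260022064895, 'cy': 190.4073577935028, 'pose': array([[ 0.0193, -0.9974,  0.0699,  0.4045],
       [-0.9998, -0.0185,  0.0119, -0.0123],
       [-0.0106, -0.0701, -0.9975,  1.1803],
       [ 0.    ,  0.    ,  0.    ,  1.    ]])}
wrist {'fx': 340.9828311571762, 'fy': 340.9828311571762, 'cx': 258.461824139827, 'cy': 197.57266231819668, 'tool_from_camera': array([[ 1.    ,  0.0002,  0.0001,  0.0004],
       [-0.0002,  0.9594,  0.2819, -0.0716],
       [-0.    , -0.2819,  0.9594, -0.1436],
       [ 0.    ,  0.    ,  0.    ,  1.    ]])}
```

View pics/top0.png

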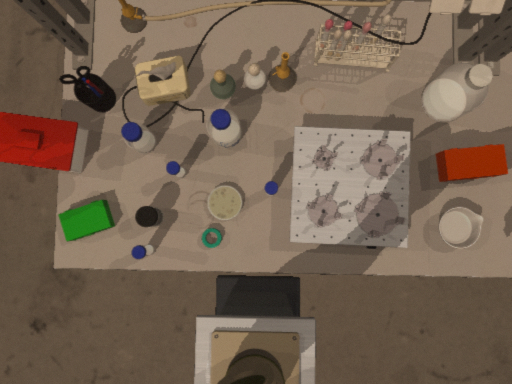

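View pics/side0.png

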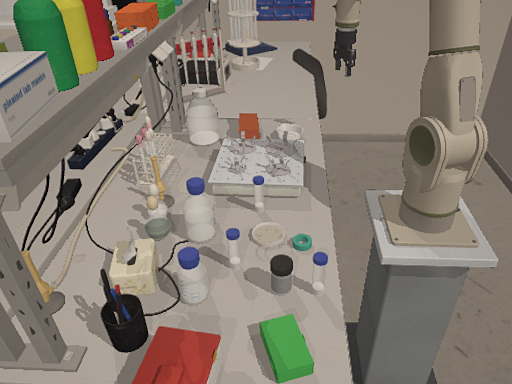

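View pics/wrist0.png

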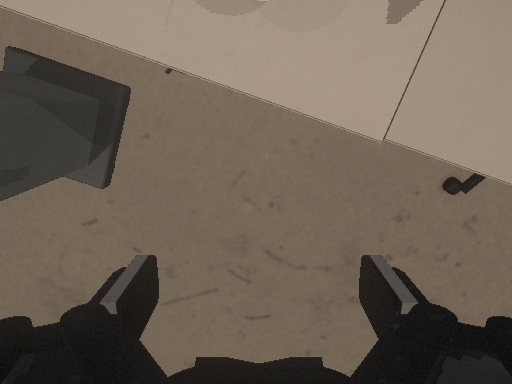

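```bash
cat > h.py <<'E'
from workcell import manip, cams
import cv2,numpy as np
np.set_printoptions(precision=4,suppress=True)
from scipy.spatial.transform import Rotation as R
def ray(n,u,v,z,T=None):
    c=cams.camera_info(n)
    P=c["pose"] if T is None else T
    d=P[:3,:3]@np.array([(u-c["cx"])/c["fx"],(v-c["cy"])/c["fy"],1]); o=P[:3,3]
    return o+d*(z-o[2])/d[2]
def proj(n,p,T=None):
    c=cams.camera_info(n)
    P=c["pose"] if T is None else T
    q=P[:3,:3].T@(np.asarray(p)-P[:3,3]); return np.array([c["cx"]+c["fx"]*q[0]/q[2],c["cy"]+c["fy"]*q[1]/q[2]])
def tool():
    o=manip.get_obs(); T=np.eye(4); T[:3,:3]=R.from_quat(o["ee_rot"]).as_matrix(); T[:3,3]=o["position"]; return T
def tri(u1,u2):
    A=[];b=[]
    c=[]
    for n,(u,v) in (("top",u1),("side",u2)):
        k=cams.camera_info(n);P=k["pose"];d=P[:3,:3]@np.array([(u-k["cx"])/k["fx"],(v-k["cy"])/k["fy"],1]);d/=np.linalg.norm(d)
        M=np.eye(3)-np.outer(d,d);A.append(M);b.append(M@P[:3,3])
    x=np.linalg.lstsq(np.vstack(A),np.hstack(b),rcond=None)[0]
    return x
E
python3 - <<'E'
from h import *
t=cv2.imread("pics/top0.png"); s=cv2.imread("pics/side0.png")
for n,im in(("top",t),("side",s)):
    hsv=cv2.cvtColor(im,cv2.COLOR_BGR2HSV)
    m=cv2.inRange(hsv,(108,110,50),(130,255,255))
    k,l,st,c=cv2.connectedComponentsWithStats(m)
    for i in range(1,k):
        if st[i,4]>30: print(n,st[i],c[i])
cv2.imwrite("pics/tA.png",cv2.resize(t[110:255,280:420],None,fx=4,fy=4,interpolation=cv2.INTER_CUBIC))
cv2.imwrite("pics/tB.png",cv2.resize(t[95:270,100:290],None,fx=3.4,fy=3.4,interpolation=cv2.INTER_CUBIC))
cv2.imwrite("pics/sA.png",cv2.resize(s[120:210,190:320],None,fx=6,fy=6,interpolation=cv2.INTER_CUBIC))
E
```

```text
top [211 109  19  20 284] [220.2113 118.7289]
top [122 122  19  19 269] [130.9963 131.1524]
top [167 162  12  12 117] [172.6154 167.453 ]
top [265 182  13  12 116] [271.1552 187.3707]
top [132 246  13  12 123] [138.374 251.748]
side [257   0  55   8 316] [283.3797   3.1582]
side [257   8  55  12 476] [285.3193  13.6345]
side [  0  53  46  34 117] [21.6838 69.8205]
side [254 176  10   9  72] [258.3889 180.1389]
side [187 178  17  17 244] [195.3648 185.6721]
side [227 229  12  11 116] [232.5345 233.7759]
side [178 248  21  21 364] [188.4313 257.739 ]
side [314 253  14  13 145] [320.1862 258.5103]
side [110 289   7  14  51] [113.4314 294.1176]
side [122 304   9  17  68] [125.6765 312.6324]
```

View pics/tA.png

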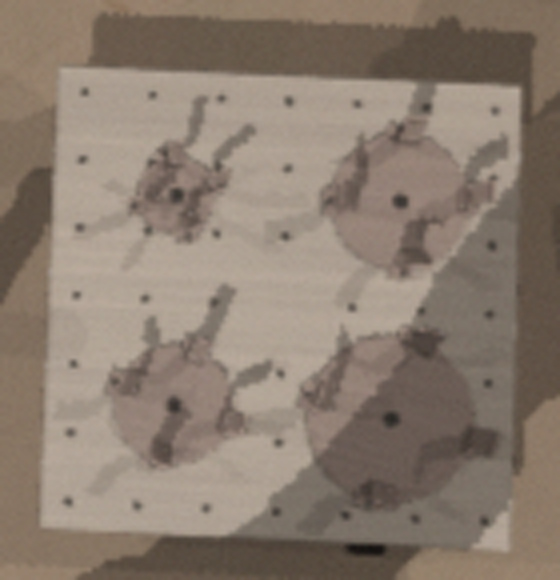

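View pics/tB.png

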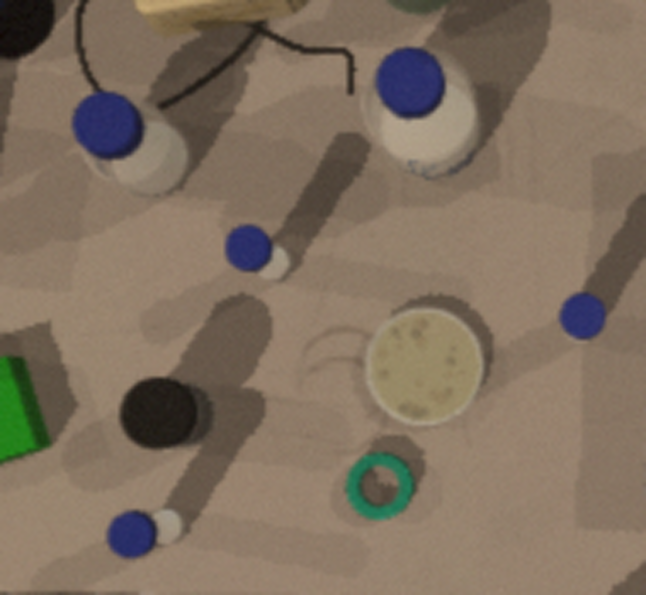

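View pics/sA.png

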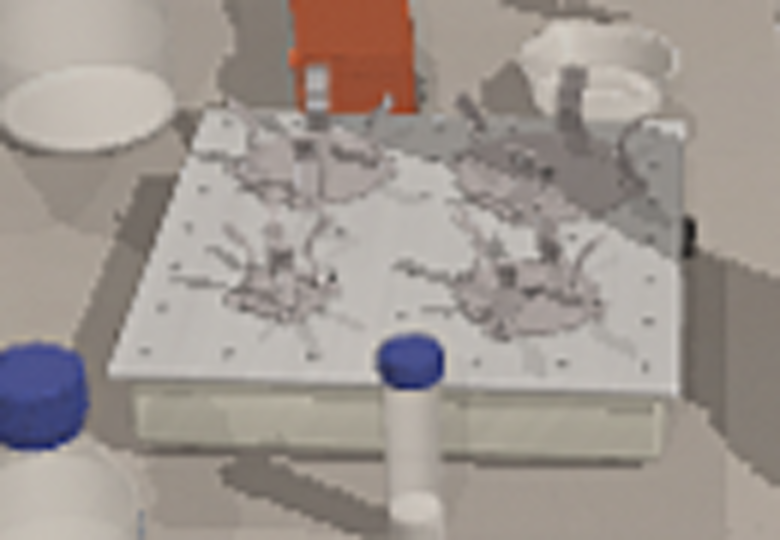

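```bash
python3 - <<'E'
from h import *
caps={'large':((220.2,118.7),(195.4,185.7),.182-.008),'small':((131.0,131.15),(188.4,257.7),.138-.008),'tubeA':((172.6,167.45),(232.5,233.8),.112),'tubeB':((271.16,187.4),(258.4,180.1),.112),'tubeC':((138.4,251.7),(320.2,258.5),.112)}
for k,(a,b,z) in caps.items():
    p=ray("top",*a,z);q=ray("side",*b,z); print(k,p,q,tri(a,b),"r",np.hypot(*p[:2]))
t=cv2.imread("pics/top0.png");
m=(t.max(2)<50).astype(np.uint8); k,l,st,c=cv2.connectedComponentsWithStats(m)
for i in range(1,k):
    if st[i,4]>100 and 100<c[i][0]<200: print(st[i],c[i],ray("top",*c[i],.088-.004))
for n,u in dict(S=(323.6,158.1),TR=(379.6,159.9),BL=(323.1,210.6),BR=(377.4,214.1)).items():
    print(n,ray("top",*u,.068))
for k,z in (('pet',.015),):print(ray("top",225,203,z))
for u in [(294.6,126.9),(410,131.5),(290,241.5),(407.5,247.3)]: print(ray("top",*u,.064))
E
```

```text
large [0.6417 0.0885 0.174 ] [0.6404 0.1021 0.174 ] [0.6439 0.0893 0.1654] r 0.6477725669694189
small [0.6176 0.3103 0.13  ] [0.6161 0.3215 0.13  ] [0.6192 0.3128 0.1216] r 0.6911214430139457
tubeA [0.5323 0.2092 0.112 ] [0.5329 0.2163 0.112 ] [0.5335 0.2103 0.1068] r 0.5719656628627063
tubeB [ 0.4874 -0.0348  0.112 ] [ 0.4877 -0.0258  0.112 ] [ 0.4882 -0.0349  0.1061] r 0.4886841210588035
tubeC [0.3243 0.2859 0.112 ] [0.3253 0.2927 0.112 ] [0.3243 0.2873 0.1069] r 0.4323631279653492
[136 207  22  19 348] [146.7069 216.0661] [0.4115 0.2762 0.084 ]
S [ 0.5687 -0.1689  0.068 ]
TR [ 0.5666 -0.3121  0.068 ]
BL [ 0.4341 -0.1688  0.068 ]
BR [ 0.4279 -0.3064  0.068 ]
[0.4509 0.0858 0.015 ]
[ 0.6493 -0.0938  0.064 ]
[ 0.6424 -0.3913  0.064 ]
[ 0.3542 -0.086   0.064 ]
[ 0.3454 -0.3835  0.064 ]
```

```bash
cat >> h.py <<'E'
def plan(x,y,z):
    T=tool(); d=np.array([x,y,z])-T[:3,3]; l=T[:3,:3].T@d/0.2
    print("tcp",T[:3,3],"local frac",l,"rows>=",np.linalg.norm(l)/0.2)
E
python3 - <<'E'
from h import *
plan(.20,-.59,.28); plan(.642,.0885,.28); print(tool())
E
```

```text
tcp [ 0.2023 -0.5911  0.2307] local frac [-0.009   0.0093 -0.2464] rows>= 1.2339131308503337
tcp [ 0.2023 -0.5911  0.2307] local frac [-2.5031 -3.1802 -0.2439] rows>= 20.27235804963974
[[ 0.3238 -0.9461 -0.0004  0.2023]
 [-0.9461 -0.3238  0.001  -0.5911]
 [-0.0011  0.     -1.      0.2307]
 [ 0.      0.      0.      1.    ]]
```

The three views show three look-alike tubes, at top-view pixels (173,167) with r=0.572, (271,187) with r=0.489 and (138,252) with r=0.432. The one meant is the farthest, (173,167). The large bottle's cap is at (220,119) and the small one's at (131,131). The jar is at (147,216), not the pen cup at (95,90). The clamps are S (324,158), L (380,160), M (323,211) and XL (377,214).

The crops agree with these choices, so I am starting with the large bottle.

Request:
{"op": "move_arm", "data": {"claw": [1,1,1,1,1,1,1,1], "dp": [[0,0,-0.15],[0,0,-0.1],[-0.12,-0.152,0],[-0.12,-0.152,0],[-0.12,-0.152,0],[-0.12,-0.152,0],[-0.12,-0.152,0],[-0.12,-0.152,0]], "turn": [[0,0,0],[0,0,0],[0,0,0],[0,0,0],[0,0,0],[0,0,0],[0,0,0],[0,0,0]], "grip_force": 50}}

```text
clock: 0.82
position: [0.3289, -0.3942, 0.2812]
ee_rot: [0.814, -0.581, -0.0, 0.0]
ft_force: [0.4, -0.2, 0.2]
grip_width: 0.997
```

Request:
{"op": "move_arm", "data": {"claw": [1,1,1,1,1,1,1,1], "dp": [[-0.12,-0.152,0],[-0.12,-0.152,0],[-0.12,-0.152,0],[-0.12,-0.152,0],[-0.12,-0.152,0],[-0.12,-0.152,0],[-0.12,-0.152,0],[-0.12,-0.152,0]], "turn": [[0,0,0],[0,0,0],[0,0,0],[0,0,0],[0,0,0],[0,0,0],[0,0,0],[0,0,0]]}}

```text
clock: 1.48
position: [0.4968, -0.1339, 0.2814]
ee_rot: [0.814, -0.582, 0.0, 0.0]
ft_force: [1.7, -2.1, -0.1]
grip_width: 0.997
```

Request:
{"op": "move_arm", "data": {"claw": [1,1,1,1,1,1,1,1], "dp": [[-0.12,-0.152,0],[-0.12,-0.152,0],[-0.12,-0.152,0],[-0.12,-0.152,0],[-0.12,-0.152,0],[-0.1,-0.127,0],[0,0,0],[0,0,0]], "turn": [[0,0,0],[0,0,0],[0,0,0],[0,0,0],[0,0,0],[0,0,0],[0,0,0],[0,0,0]]}}

```text
clock: 2.15
position: [0.6188, 0.0566, 0.2804]
ee_rot: [0.815, -0.58, -0.001, -0.0]
ft_force: [0.7, -1.5, -0.2]
grip_width: 0.999
```

```bash
cat >> h.py <<'E'
def wristT():
    return tool()@cams.camera_info("wrist")["tool_from_camera"]
def blue(im_rgb,minA=30):
    hsv=cv2.cvtColor(im_rgb,cv2.COLOR_RGB2HSV)
    m=cv2.inRange(hsv,(108,110,40),(130,255,255))
    k,l,st,c=cv2.connectedComponentsWithStats(m)
    return [(st[i],c[i]) for i in range(1,k) if st[i,4]>minA]
E
python3 - <<'E'
from h import *
T=wristT(); im=cams.camera("wrist"); cv2.imwrite("pics/w1.png",im[...,::-1])
for s,c in blue(im,200): print(s,c,ray("wrist",*c,.18,T))
plan(.642,.0885,.28); print(manip.get_obs()["joint_pos"])
E
```

```text
[ 195  121   63   63 2941] [225.3098 152.4539] [0.6428 0.0898 0.18  ]
[ 60 194  33  31 789] [ 76.0494 209.1153] [0.565  0.1833 0.18  ]
[284 307  30  26 600] [298.3733 319.3367] [ 0.5297 -0.0098  0.18  ]
tcp [0.6187 0.0546 0.2807] local frac [-0.1222 -0.1653  0.0031] rows>= 1.0278664372456119
[ 0.3114  0.3697 -0.6301  1.3672  0.2153  1.4743 -1.5469]
```

View pics/w1.png

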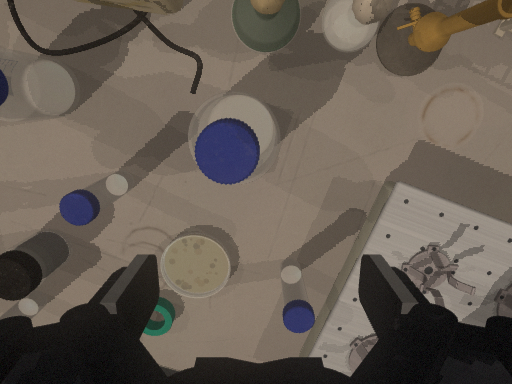

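The wrist view has the large cap at (225,152), which puts it at (0.643, 0.090). That agrees with the top view. I am moving over it and then down.

Request:
{"op": "move_arm", "data": {"claw": [1,1,1,1,1,1,1,1], "dp": [[-0.125,-0.17,0],[0,0,0],[0,0,0.15],[0,0,0.15],[0,0,0.15],[0,0,0.15],[0,0,0.04],[0,0,0]], "turn": [[0,0,0],[0,0,0],[0,0,0],[0,0,0],[0,0,0],[0,0,0],[0,0,0],[0,0,0]]}}

```text
clock: 2.87
position: [0.6412, 0.0864, 0.1512]
ee_rot: [0.813, -0.582, -0.001, 0.002]
ft_force: [0.5, -0.1, 0.2]
grip_width: 1.0
```

```bash
python3 - <<'E'
from h import *
T=wristT(); im=cams.camera("wrist"); cv2.imwrite("pics/w2.png",im[...,::-1])
plan(.6425,.0893,.152)
E
```

```text
tcp [0.6424 0.0871 0.1536] local frac [-0.0101 -0.0041  0.0081] rows>= 0.06775968544396084
```

View pics/w2.png

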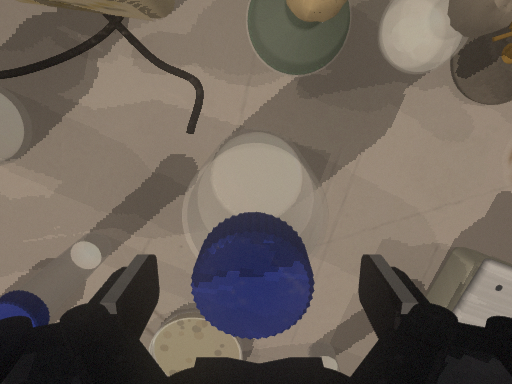

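The cap at (253,275) sits between the pads. Closing, then a small lift.

Request:
{"op": "move_arm", "data": {"claw": [0,0,0,0,0,0,0,0], "dp": [[0,0,0],[0,0,0],[0,0,0],[0,0,0],[0,0,0],[0,0,0],[0,0,0],[0,0,0]], "turn": [[0,0,0],[0,0,0],[0,0,0],[0,0,0],[0,0,0],[0,0,0],[0,0,0],[0,0,0]], "grip_force": 60}}

```text
clock: 3.58
position: [0.6434, 0.0888, 0.1554]
ee_rot: [0.814, -0.581, 0.001, -0.001]
ft_force: [-1.9, -0.3, 7.0]
grip_width: 0.521
```

Request:
{"op": "move_arm", "data": {"claw": [0,0,0,0,0,0,0,0], "dp": [[0,0,0],[0,0,-0.05],[0,0,-0.1],[0,0,-0.15],[0,0,-0.15],[0,0,-0.15],[0,0,-0.1],[0,0,0]], "turn": [[0,0,0],[0,0,0],[0,0,0],[0,0,0],[0,0,0],[0,0,0],[0,0,0],[0,0,0]]}}

```text
clock: 4.25
position: [0.6437, 0.0892, 0.2986]
ee_rot: [0.814, -0.581, 0.002, -0.002]
ft_force: [1.6, 1.7, -4.9]
grip_width: 0.52
```

```bash
python3 - <<'E'
from h import *
T=wristT(); im=cams.camera("wrist"); cv2.imwrite("pics/w3.png",im[...,::-1])
im=cams.camera("side"); cv2.imwrite("pics/s3.png",im[...,::-1])
plan(.428,-.3064,.30)
E
```

```text
tcp [0.6424 0.0886 0.2929] local frac [ 1.5211  1.654  -0.0351] rows>= 11.23687175514911
```

View pics/s3.png

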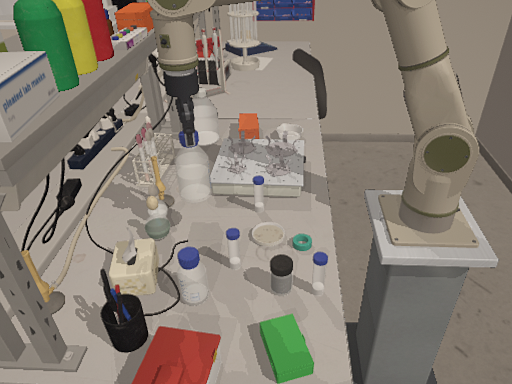

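The bottle is lifted (side view, cap at (188,138)) and its foot is at about 0.14. I am carrying it to the XL clamp.

Request:
{"op": "move_arm", "data": {"claw": [0,0,0,0,0,0,0,0], "dp": [[0,0,-0.05],[0.05,0.055,0],[0.1,0.11,0],[0.13,0.14,0],[0.13,0.14,0],[0.13,0.14,0],[0.13,0.14,0],[0.13,0.14,0]], "turn": [[0,0,0],[0,0,0],[0,0,0],[0,0,0],[0,0,0],[0,0,0],[0,0,0],[0,0,0]]}}

```text
clock: 5.02
position: [0.5288, -0.1204, 0.3021]
ee_rot: [0.814, -0.582, -0.001, 0.001]
ft_force: [0.7, -0.6, -5.5]
grip_width: 0.523
```

Request:
{"op": "move_arm", "data": {"claw": [0,0,0,0,0,0,0,0], "dp": [[0.13,0.14,0],[0.13,0.14,0],[0.13,0.14,0],[0.13,0.14,0],[0.13,0.14,0],[0.05,0.07,0],[0,0,0],[0,0,0]], "turn": [[0,0,0],[0,0,0],[0,0,0],[0,0,0],[0,0,0],[0,0,0],[0,0,0],[0,0,0]]}}

```text
clock: 5.68
position: [0.4289, -0.3021, 0.302]
ee_rot: [0.813, -0.583, -0.001, -0.0]
ft_force: [1.0, 0.8, -5.7]
grip_width: 0.518
```

```bash
python3 - <<'E'
from h import *
T=wristT(); im=cams.camera("wrist"); cv2.imwrite("pics/w4.png",im[...,::-1])
plan(.428,-.3064,.25)
im=cams.camera("top"); cv2.imwrite("pics/t4.png",cv2.resize(im[100:300,250:450,::-1],None,fx=3,fy=3))
im=cams.camera("side"); cv2.imwrite("pics/s4.png",cv2.resize(im[50:250,150:350,::-1],None,fx=3,fy=3))
E
```

```text
tcp [ 0.4299 -0.3008  0.3023] local frac [0.024  0.0178 0.2615] rows>= 1.3161444764869028
```

View pics/w4.png

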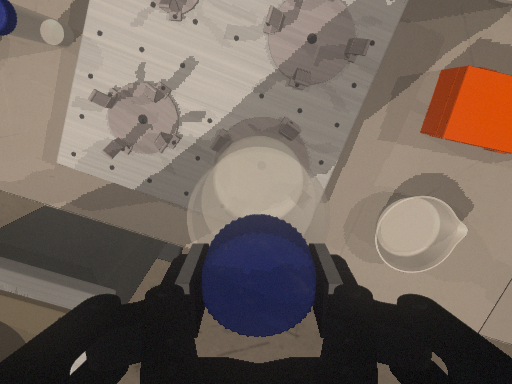

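View pics/s4.png

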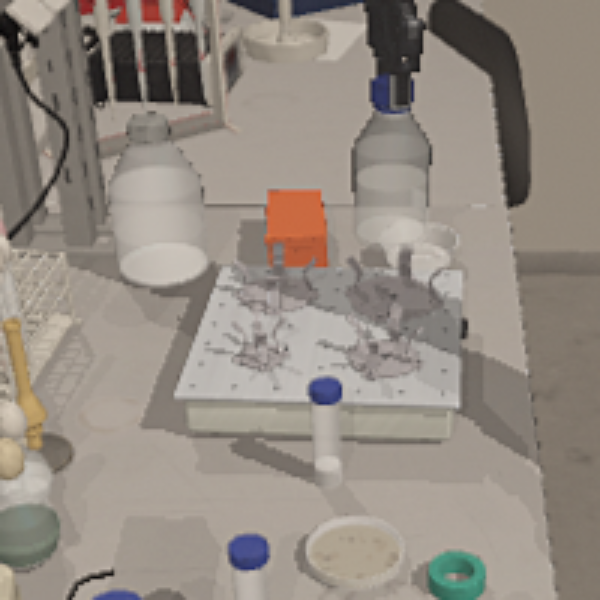

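View pics/t4.png

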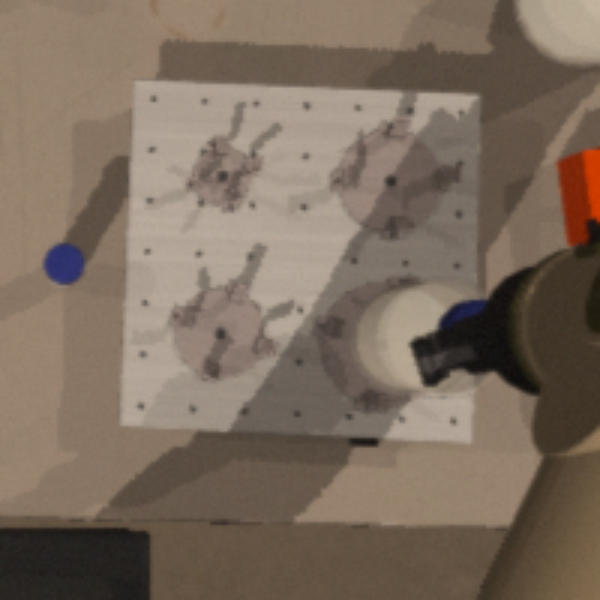

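```bash
python3 - <<'E'
from h import *
T=wristT()
for n,u in dict(M=(142.5,119),L=(312,38.5),XL=(262,165)).items(): print(n,ray("wrist",*u,.068,T))
# tip: cap to foot axis: expected foot pixel
p=tool()[:3,3]; print(p, proj("wrist",[p[0],p[1],p[2]-.154],T), proj("top",[p[0],p[1],p[2]-.154]))
im=cv2.imread("pics/w4.png"); cv2.imwrite("pics/w4c.png",cv2.resize(im[100:300,160:360],None,fx=3,fy=3,interpolation=cv2.INTER_CUBIC))
E
```

```text
M [ 0.4362 -0.1653  0.068 ]
L [ 0.5705 -0.3095  0.068 ]
XL [ 0.4307 -0.3043  0.068 ]
[ 0.4308 -0.3     0.3028] [258.1836 180.5286] [383.7393 212.2739]
```

View pics/w4c.png

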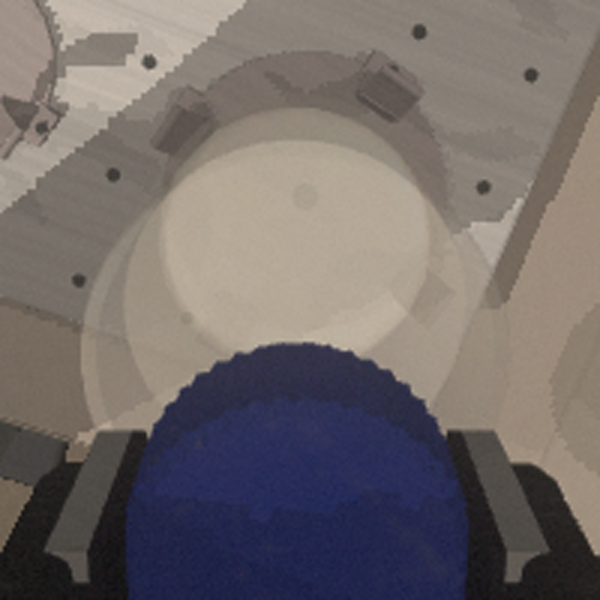

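The foot disc centre is close to its predicted pixel of (258,180), so the bottle hangs plumb. The clamp's centre hole at (262,165) gives (0.4307, -0.3043), within 3 mm of the top view. Nudging and lowering.

Request:
{"op": "move_arm", "data": {"claw": [0,0,0,0,0,0,0,0], "dp": [[0.022,0.01,0],[0,0,0.05],[0,0,0.08],[0,0,0.04],[0,0,0.03],[0,0,0.03],[0,0,0.03],[0,0,0.03]], "turn": [[0,0,0],[0,0,0],[0,0,0],[0,0,0],[0,0,0],[0,0,0],[0,0,0],[0,0,0]]}}

```text
clock: 6.5
position: [0.4299, -0.3061, 0.2451]
ee_rot: [0.814, -0.581, 0.0, 0.0]
ft_force: [-2.3, -0.1, -4.6]
grip_width: 0.518
```

Request:
{"op": "move_arm", "data": {"claw": [0,0,0,0], "dp": [[0,0,0.03],[0,0,0.03],[0,0,0.02],[0,0,0]], "turn": [[0,0,0],[0,0,0],[0,0,0],[0,0,0]]}}

```text
clock: 6.83
position: [0.4295, -0.306, 0.2284]
ee_rot: [0.814, -0.581, -0.0, 0.0]
ft_force: [-0.6, 0.3, -8.1]
grip_width: 0.519
```

```bash
python3 - <<'E'
from h import *
o=manip.get_obs(); print(o["ft_force"],o["torque"])
T=wristT(); im=cams.camera("wrist"); cv2.imwrite("pics/w5.png",im[...,::-1])
plan(.430,-.305,.222)
E
```

```text
[-0.5854  0.289  -8.1029] [-0.02    0.3053  0.0112]
tcp [ 0.4295 -0.306   0.2286] local frac [-0.0037 -0.0042  0.0329] rows>= 0.16667591269824583
```

View pics/w5.png

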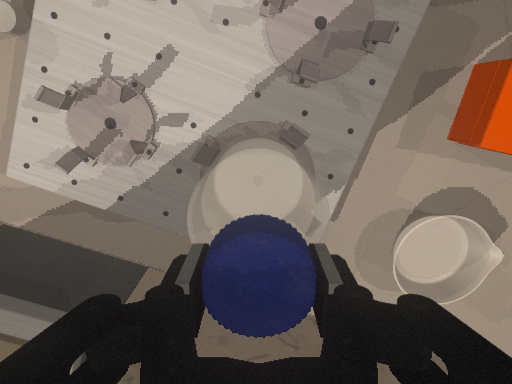

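Request:
{"op": "move_arm", "data": {"claw": [0,0,0,0], "dp": [[0,0,0.015],[0,0,0.015],[0,0,0],[0,0,0]], "turn": [[0,0,0],[0,0,0],[0,0,0],[0,0,0]]}}

```text
clock: 7.22
position: [0.4299, -0.3062, 0.2239]
ee_rot: [0.814, -0.581, 0.0, 0.0]
ft_force: [-3.8, 2.1, 1.4]
grip_width: 0.518
```

Request:
{"op": "move_arm", "data": {"claw": [0,0,0,0], "dp": [[0,0,0.01],[0,0,0.01],[0,0,0],[0,0,0]], "turn": [[0,0,0],[0,0,0],[0,0,0],[0,0,0]]}}

```text
clock: 7.55
position: [0.4312, -0.3064, 0.2238]
ee_rot: [0.814, -0.581, 0.003, 0.0]
ft_force: [-11.1, 5.6, 30.9]
grip_width: 0.516
```

It is seated: the force rose sharply at z=0.2238. I am easing off the press, opening and retreating straight up.

Request:
{"op": "move_arm", "data": {"claw": [0,0,1,1,1,1,1,1], "dp": [[0,0,-0.012],[0,0,0],[0,0,0],[0,0,0],[0,0,0],[0,0,0],[0,0,-0.1],[0,0,-0.2]], "turn": [[0,0,0],[0,0,0],[0,0,0],[0,0,0],[0,0,0],[0,0,0],[0,0,0],[0,0,0]]}}

```text
clock: 8.22
position: [0.4281, -0.305, 0.278]
ee_rot: [0.814, -0.581, -0.004, -0.0]
ft_force: [0.6, -1.1, -0.5]
grip_width: 0.999
```

Request:
{"op": "move_arm", "data": {"claw": [1,1], "dp": [[0,0,-0.15],[0,0,0]], "turn": [[0,0,0],[0,0,0]]}}

```text
clock: 8.38
position: [0.4318, -0.307, 0.318]
ee_rot: [0.814, -0.581, 0.005, -0.0]
ft_force: [0.7, -1.0, 1.2]
grip_width: 1.002
```

```bash
python3 - <<'E'
from h import *
T=wristT(); im=cams.camera("wrist"); cv2.imwrite("pics/w6.png",im[...,::-1])
for s,c in blue(im,200): print(s,c,ray("wrist",*c,.25,T))
im=cams.camera("side"); cv2.imwrite("pics/s6.png",cv2.resize(im[50:250,150:350,::-1],None,fx=3,fy=3))
for s,c in blue(im,60): print(s,c,ray("side",*c,.24))
for n,u in dict(M=(142.5,119),).items(): print(n,ray("wrist",*u,.068,T))
plan(.6185,.311,.30)
E
```

```text
[  0   2  20  38 529] [ 7.1645 21.6049] [ 0.4931 -0.1381  0.25  ]
[ 222  188   53   59 1300] [247.27   217.6831] [ 0.4259 -0.3022  0.25  ]
[294   0  18  20 236] [303.0424   9.7627] [ 0.3307 -1.8668  0.24  ]
[257   9  13  11  79] [262.1139  14.6076] [ 0.587  -1.7247  0.24  ]
[  0  53  46  34 117] [21.7778 69.7778] [ 1.5179 -0.641   0.24  ]
[276  98  13  12  70] [282.3714 103.6857] [ 0.4253 -0.2897  0.24  ]
[254 176  10   9  72] [258.3889 180.1389] [0.4696 0.1722 0.24  ]
[227 229  12  11 116] [232.5345 233.7759] [0.5056 0.3653 0.24  ]
[178 247  21  22 365] [188.2521 257.7014] [0.5774 0.4346 0.24  ]
[314 253  14  13 144] [320.2222 258.4792] [0.3398 0.4263 0.24  ]
[122 304   9  16  67] [125.5672 312.5373] [0.6493 0.5601 0.24  ]
M [ 0.4372 -0.1696  0.068 ]
tcp [ 0.4305 -0.3063  0.3127] local frac [-2.6156 -1.8892  0.0607] rows>= 16.135654013816268
```

View pics/w6.png

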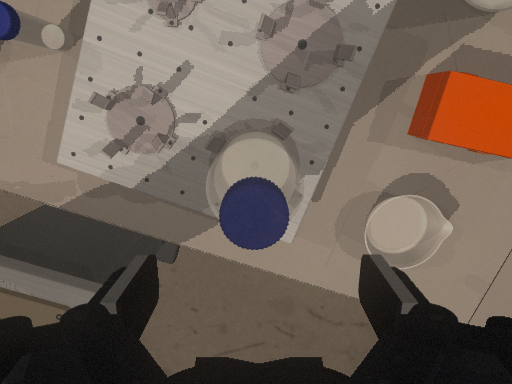

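View pics/s6.png

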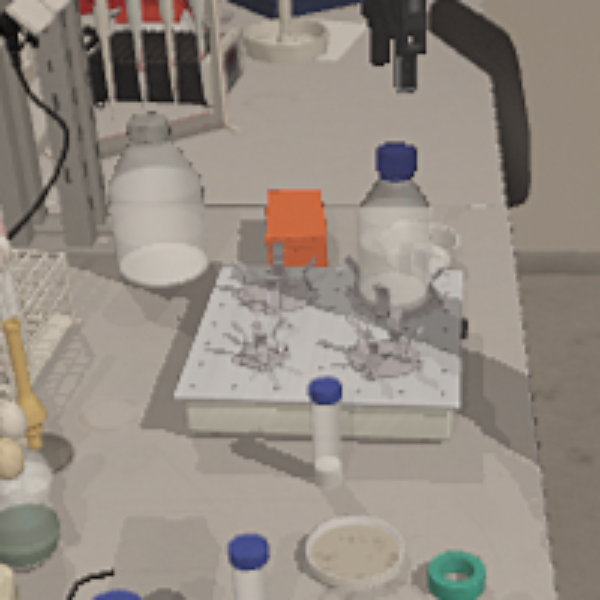

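The large bottle stands in the XL clamp, upright, with the cap seen at (254,213) in the wrist view. The small bottle is next.

Request:
{"op": "move_arm", "data": {"claw": [1,1,1,1,1,1,1,1], "dp": [[-0.155,-0.112,0],[-0.155,-0.112,0],[-0.155,-0.112,0],[-0.155,-0.112,0],[-0.155,-0.112,0],[-0.155,-0.112,0],[-0.155,-0.112,0],[-0.155,-0.112,0]], "turn": [[0,0,0],[0,0,0],[0,0,0],[0,0,0],[0,0,0],[0,0,0],[0,0,0],[0,0,0]]}}

```text
clock: 9.15
position: [0.5188, -0.0116, 0.3104]
ee_rot: [0.814, -0.582, -0.001, 0.0]
ft_force: [0.8, -0.2, 0.1]
grip_width: 1.0
```

Request:
{"op": "move_arm", "data": {"claw": [1,1,1,1,1,1,1,1], "dp": [[-0.155,-0.112,0.03],[-0.155,-0.112,0.03],[-0.155,-0.112,0.03],[-0.155,-0.112,0.03],[-0.155,-0.112,0.03],[-0.155,-0.112,0.03],[-0.155,-0.112,0.03],[-0.155,-0.112,0.03]], "turn": [[0,0,0],[0,0,0],[0,0,0],[0,0,0],[0,0,0],[0,0,0],[0,0,0],[0,0,0]]}}

```text
clock: 9.82
position: [0.6082, 0.2808, 0.2614]
ee_rot: [0.814, -0.582, -0.0, 0.001]
ft_force: [1.1, -0.1, 1.5]
grip_width: 0.998
```

Request:
{"op": "move_arm", "data": {"claw": [1,1], "dp": [[0,0,0],[0,0,0]], "turn": [[0,0,0],[0,0,0]]}}

```text
clock: 9.98
position: [0.6067, 0.2822, 0.2606]
ee_rot: [0.815, -0.579, -0.002, 0.001]
ft_force: [0.2, -0.4, 0.7]
grip_width: 0.999
```

```bash
python3 - <<'E'
from h import *
T=wristT(); im=cams.camera("wrist"); cv2.imwrite("pics/w7.png",im[...,::-1])
for s,c in blue(im,200): print(s,c,ray("wrist",*c,.136,T),ray("wrist",*c,.112,T))
plan(.6185,.311,.22);print(manip.get_obs()["joint_pos"])
E
```

```text
[ 200  134   58   57 2434] [228.2239 162.0588] [0.6194 0.3118 0.136 ] [0.6144 0.3124 0.112 ]
[288 263  34  30 766] [304.4909 277.7663] [0.5431 0.2169 0.136 ] [0.5313 0.2089 0.112 ]
tcp [0.6076 0.2801 0.2616] local frac [-0.1284 -0.1026  0.2077] rows>= 1.3243749517163983
[-0.0017  0.5228 -0.755   1.2476  0.3488  1.5037 -1.95  ]
```

View pics/w7.png

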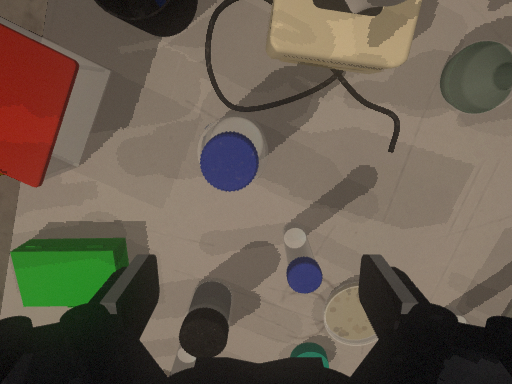

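The small cap at (228,162) gives (0.619, 0.312), which agrees with the top view. Moving over and down.

Request:
{"op": "move_arm", "data": {"claw": [1,1,1,1,1,1,1,1], "dp": [[-0.132,-0.106,0],[0,0,0],[0,0,0.16],[0,0,0.16],[0,0,0.16],[0,0,0.16],[0,0,0.13],[0,0,0]], "turn": [[0,0,0],[0,0,0],[0,0,0],[0,0,0],[0,0,0],[0,0,0],[0,0,0],[0,0,0]]}}

```text
clock: 10.7
position: [0.6179, 0.307, 0.1035]
ee_rot: [0.813, -0.582, -0.001, 0.004]
ft_force: [-0.8, -1.3, -0.7]
grip_width: 0.998
```

```bash
python3 - <<'E'
from h import *
T=wristT(); im=cams.camera("wrist"); cv2.imwrite("pics/w8.png",im[...,::-1])
plan(.6194,.3118,.107)
E
```

```text
tcp [0.619  0.3081 0.1072] local frac [-0.0167 -0.0076  0.0007] rows>= 0.09183387827281272
```

View pics/w8.png

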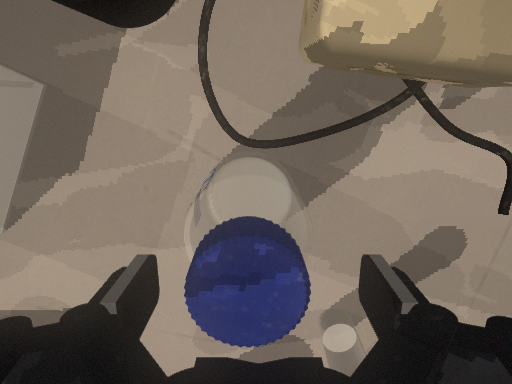

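The cap is between the pads, about 10 px left of centre. I am correcting along the jaw axis, then gripping and lifting.

Request:
{"op": "move_arm", "data": {"claw": [1,0,0,0,0,0,0,0], "dp": [[-0.016,-0.007,0],[0,0,0],[0,0,0],[0,0,0],[0,0,0],[0,0,0],[0,0,0],[0,0,0]], "turn": [[0,0,0],[0,0,0],[0,0,0],[0,0,0],[0,0,0],[0,0,0],[0,0,0],[0,0,0]]}}

```text
clock: 11.42
position: [0.6209, 0.3151, 0.1117]
ee_rot: [0.814, -0.582, 0.001, -0.001]
ft_force: [-0.9, -1.3, 6.2]
grip_width: 0.525
```

Request:
{"op": "move_arm", "data": {"claw": [0,0,0,0,0,0,0,0], "dp": [[0,0,-0.05],[0,0,-0.1],[0,0,-0.15],[0,0,-0.15],[0,0,-0.15],[0,0,-0.1],[0,0,-0.05],[0,0,0]], "turn": [[0,0,0],[0,0,0],[0,0,0],[0,0,0],[0,0,0],[0,0,0],[0,0,0],[0,0,0]]}}

```text
clock: 12.08
position: [0.6206, 0.3153, 0.2626]
ee_rot: [0.814, -0.581, 0.001, -0.002]
ft_force: [-0.0, 0.7, -1.6]
grip_width: 0.52
```

```bash
python3 - <<'E'
from h import *
plan(.5685,-.311,.26)
E
```

```text
tcp [0.6206 0.3153 0.2626] local frac [2.8783 1.2606 0.0065] rows>= 15.711255889104704
```

Request:
{"op": "move_arm", "data": {"claw": [0,0,0,0,0,0,0,0], "dp": [[0.1,0.044,0],[0.178,0.078,0],[0.178,0.078,0],[0.178,0.078,0],[0.178,0.078,0],[0.178,0.078,0],[0.178,0.078,0],[0.178,0.078,0]], "turn": [[0,0,0],[0,0,0],[0,0,0],[0,0,0],[0,0,0],[0,0,0],[0,0,0],[0,0,0]]}}

```text
clock: 12.75
position: [0.5944, 0.0195, 0.2579]
ee_rot: [0.813, -0.582, -0.001, 0.001]
ft_force: [1.0, 0.7, -1.8]
grip_width: 0.522
```

Request:
{"op": "move_arm", "data": {"claw": [0,0,0,0,0,0,0,0], "dp": [[0.178,0.078,0],[0.178,0.078,0],[0.178,0.078,0],[0.178,0.078,0],[0.178,0.078,0],[0.178,0.078,0],[0.178,0.078,0],[0.178,0.078,0]], "turn": [[0,0,0],[0,0,0],[0,0,0],[0,0,0],[0,0,0],[0,0,0],[0,0,0],[0,0,0]]}}

```text
clock: 13.42
position: [0.5685, -0.29, 0.2578]
ee_rot: [0.814, -0.582, -0.001, 0.0]
ft_force: [1.3, 0.0, -2.3]
grip_width: 0.523
```

Request:
{"op": "move_arm", "data": {"claw": [0,0,0], "dp": [[0.09,0.04,0],[0,0,0],[0,0,0]], "turn": [[0,0,0],[0,0,0],[0,0,0]]}}

```text
clock: 13.67
position: [0.5669, -0.309, 0.2575]
ee_rot: [0.813, -0.583, -0.002, 0.0]
ft_force: [1.0, 1.4, -2.0]
grip_width: 0.521
```

```bash
python3 - <<'E'
from h import *
T=wristT(); im=cams.camera("wrist"); cv2.imwrite("pics/w9.png",im[...,::-1]); cv2.imwrite("pics/w9c.png",cv2.resize(im[100:300,130:390,::-1],None,fx=3,fy=3,interpolation=cv2.INTER_CUBIC))
plan(.5685,-.311,.26)
p=tool()[:3,3]; print(proj("wrist",[p[0],p[1],p[2]-.111],T),proj("wrist",[.5685,-.311,.068],T))
E
```

```text
tcp [ 0.5676 -0.3071  0.258 ] local frac [ 0.0198  0.0021 -0.01  ] rows>= 0.11131182021536723
[256.236 191.839] [260.906  170.9735]
```

View pics/w9c.png

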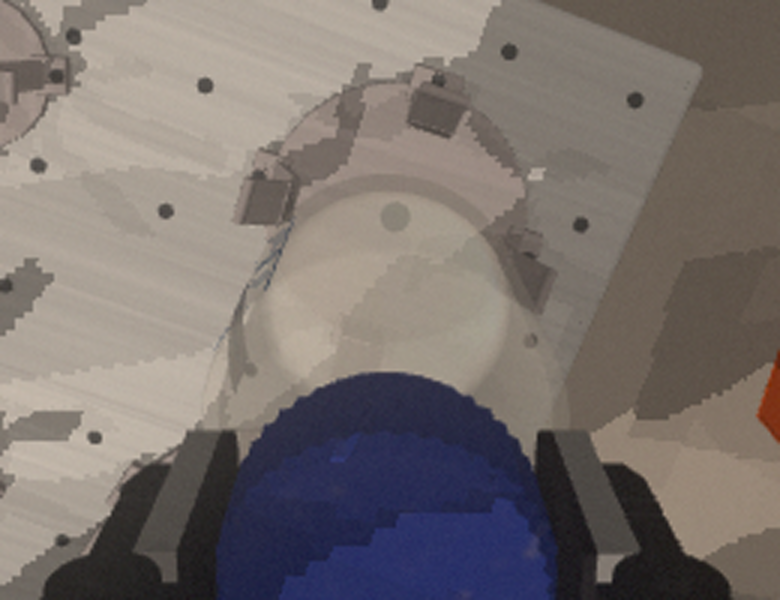

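The L clamp's centre hole at (261,172) is within 1 px of the prediction. Lowering.

Request:
{"op": "move_arm", "data": {"claw": [0,0,0,0,0,0,0,0], "dp": [[0.02,0.002,0],[0,0,0.05],[0,0,0.07],[0,0,0.05],[0,0,0.03],[0,0,0.03],[0,0,0.03],[0,0,0.03]], "turn": [[0,0,0],[0,0,0],[0,0,0],[0,0,0],[0,0,0],[0,0,0],[0,0,0],[0,0,0]]}}

```text
clock: 14.38
position: [0.5694, -0.3115, 0.2016]
ee_rot: [0.814, -0.581, 0.001, -0.0]
ft_force: [0.8, 1.3, -1.7]
grip_width: 0.524
```

Request:
{"op": "move_arm", "data": {"claw": [0,0,0,0,0], "dp": [[0,0,0.03],[0,0,0.03],[0,0,0.02],[0,0,0],[0,0,0]], "turn": [[0,0,0],[0,0,0],[0,0,0],[0,0,0],[0,0,0]]}}

```text
clock: 14.8
position: [0.5688, -0.3114, 0.1851]
ee_rot: [0.814, -0.581, -0.0, -0.0]
ft_force: [2.2, 2.2, -3.7]
grip_width: 0.522
```

```bash
python3 - <<'E'
from h import *
T=wristT(); im=cams.camera("wrist"); cv2.imwrite("pics/w10.png",im[...,::-1])
plan(.5685,-.311,.181)
E
```

```text
tcp [ 0.5688 -0.3115  0.1853] local frac [-0.003   0.0005  0.0213] rows>= 0.10743953250438515
```

View pics/w10.png

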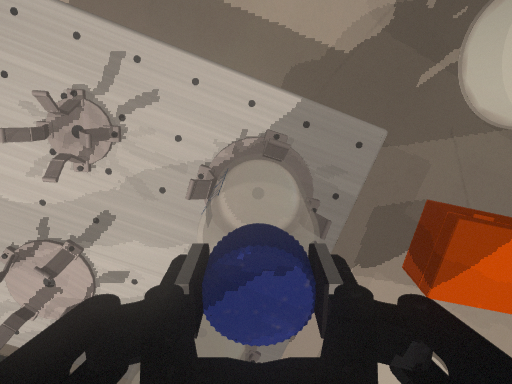

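The bottle is centred on the hole and the force hasn't risen yet. I am stepping the last few millimetres.

Request:
{"op": "move_arm", "data": {"claw": [0,0,0,0], "dp": [[0,0,0.015],[0,0,0.01],[0,0,0],[0,0,0]], "turn": [[0,0,0],[0,0,0],[0,0,0],[0,0,0]]}}

```text
clock: 15.18
position: [0.5689, -0.3116, 0.1804]
ee_rot: [0.814, -0.581, -0.0, 0.0]
ft_force: [3.4, 1.8, -2.1]
grip_width: 0.524
```

Request:
{"op": "move_arm", "data": {"claw": [0,0,0], "dp": [[0,0,0.01],[0,0,0],[0,0,0]], "turn": [[0,0,0],[0,0,0],[0,0,0]]}}

```text
clock: 15.43
position: [0.5697, -0.3114, 0.1798]
ee_rot: [0.814, -0.581, 0.001, -0.0]
ft_force: [3.5, 3.5, 4.9]
grip_width: 0.525
```

Request:
{"op": "move_arm", "data": {"claw": [0,0,0], "dp": [[0,0,0.01],[0,0,0],[0,0,0]], "turn": [[0,0,0],[0,0,0],[0,0,0]]}}

```text
clock: 15.68
position: [0.5707, -0.3111, 0.1796]
ee_rot: [0.814, -0.581, 0.002, -0.001]
ft_force: [1.6, 3.8, 15.1]
grip_width: 0.522
```

The force is rising sharply with no further travel, so the bottle is on the plate. I am easing off, opening and retreating.

Request:
{"op": "move_arm", "data": {"claw": [0,0,1,1,1,1,1,1], "dp": [[0,0,-0.01],[0,0,0],[0,0,0],[0,0,0],[0,0,0],[0,0,0],[0,0,-0.1],[0,0,-0.2]], "turn": [[0,0,0],[0,0,0],[0,0,0],[0,0,0],[0,0,0],[0,0,0],[0,0,0],[0,0,0]]}}

```text
clock: 16.35
position: [0.5663, -0.3114, 0.2341]
ee_rot: [0.813, -0.582, -0.004, 0.001]
ft_force: [1.3, -1.3, -0.4]
grip_width: 1.002
```

Request:
{"op": "move_arm", "data": {"claw": [1,1,1], "dp": [[0,0,-0.2],[0,0,-0.05],[0,0,0]], "turn": [[0,0,0],[0,0,0],[0,0,0]]}}

```text
clock: 16.6
position: [0.5702, -0.3123, 0.293]
ee_rot: [0.813, -0.582, 0.003, -0.0]
ft_force: [0.3, -0.1, 0.0]
grip_width: 1.0
```

```bash
python3 - <<'E'
from h import *
T=wristT(); im=cams.camera("wrist"); cv2.imwrite("pics/w11.png",im[...,::-1])
for s,c in blue(im,200): print(s,c,ray("wrist",*c,.206,T))
plan(.412,.277,.26)
E
```

```text
[ 224  175   65   62 3004] [256.1368 205.6039] [ 0.5683 -0.3122  0.206 ]
[162 353  33  23 392] [177.9031 364.2168] [ 0.4185 -0.2953  0.206 ]
tcp [ 0.5695 -0.3121  0.2903] local frac [-3.0422 -0.2074  0.1445] rows>= 15.263525793287487
```

View pics/w11.png

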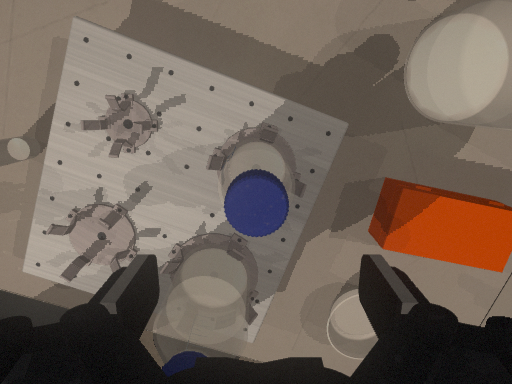

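The small bottle is seated: its cap at (256,206) gives (0.568, -0.312), on the clamp's axis. Next is the jar.

Request:
{"op": "move_arm", "data": {"claw": [1,1,1,1,1,1,1,1], "dp": [[-0.192,-0.013,0],[-0.192,-0.013,0],[-0.192,-0.013,0],[-0.192,-0.013,0],[-0.192,-0.013,0],[-0.192,-0.013,0],[-0.192,-0.013,0],[-0.192,-0.013,0]], "turn": [[0,0,0],[0,0,0],[0,0,0],[0,0,0],[0,0,0],[0,0,0],[0,0,0],[0,0,0]]}}

```text
clock: 17.32
position: [0.4877, -0.0131, 0.2872]
ee_rot: [0.813, -0.582, -0.001, 0.001]
ft_force: [0.8, -0.8, 0.9]
grip_width: 1.004
```

Request:
{"op": "move_arm", "data": {"claw": [1,1,1,1,1,1,1,1], "dp": [[-0.192,-0.013,0],[-0.192,-0.013,0],[-0.192,-0.013,0],[-0.192,-0.013,0],[-0.192,-0.013,0],[-0.192,-0.013,0],[-0.192,-0.013,0],[0,0,0.15]], "turn": [[0,0,0],[0,0,0],[0,0,0],[0,0,0],[0,0,0],[0,0,0],[0,0,0],[0,0,0]]}}

```text
clock: 17.98
position: [0.4174, 0.2542, 0.2618]
ee_rot: [0.816, -0.578, 0.001, -0.003]
ft_force: [0.7, 1.2, 0.1]
grip_width: 0.999
```

Request:
{"op": "move_arm", "data": {"claw": [1,1,1], "dp": [[0,0,0.15],[0,0,0],[0,0,0]], "turn": [[0,0,0],[0,0,0],[0,0,0]]}}

```text
clock: 18.23
position: [0.4184, 0.2449, 0.2274]
ee_rot: [0.814, -0.582, -0.001, 0.002]
ft_force: [1.4, 0.4, 0.3]
grip_width: 1.001
```

```bash
python3 - <<'E'
from h import *
T=wristT(); im=cams.camera("wrist"); cv2.imwrite("pics/w12.png",im[...,::-1])
m=(im.max(2)<45).astype(np.uint8); m[250:]=0
k,l,st,c=cv2.connectedComponentsWithStats(m)
for i in range(1,k):
    if st[i,4]>400: print(st[i],c[i],ray("wrist",*c[i],.085,T))
print("pred",proj("wrist",[.412,.277,.088],T))
plan(.412,.277,.06);print(manip.get_obs()["joint_pos"])
E
```

```text
[ 195  144   54   63 1795] [224.4925 173.3593] [0.4172 0.2748 0.085 ]
pred [219.8649 179.0057]
tcp [0.4193 0.2454 0.2289] local frac [-0.1612 -0.0176  0.8446] rows>= 4.299928551536375
[ 0.3652  0.1211 -1.0378  1.777   0.1074  1.3055 -1.9394]
```

View pics/w12.png

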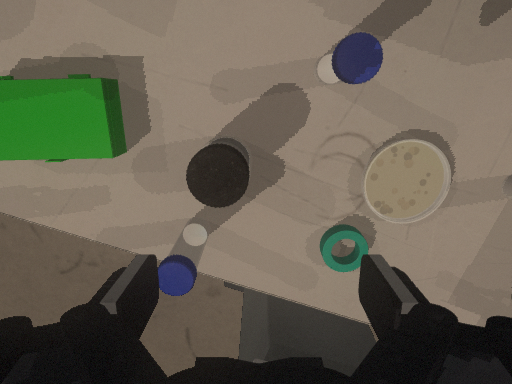

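The jar cap at (218,175) gives about (0.414, 0.279), within 3 mm of the top view. The gripper has clear space on both sides.

Request:
{"op": "move_arm", "data": {"claw": [1,1,1,1,1,1,1,1], "dp": [[-0.165,-0.028,0],[0,0,0],[0,0,0.15],[0,0,0.15],[0,0,0.15],[0,0,0.1],[0,0,0],[0,0,0]], "turn": [[0,0,0],[0,0,0],[0,0,0],[0,0,0],[0,0,0],[0,0,0],[0,0,0],[0,0,0]]}}

```text
clock: 18.95
position: [0.4144, 0.279, 0.1198]
ee_rot: [0.813, -0.582, -0.0, -0.0]
ft_force: [0.6, 1.4, 0.2]
grip_width: 1.003
```

```bash
python3 - <<'E'
from h import *
T=wristT(); im=cams.camera("wrist"); cv2.imwrite("pics/w13.png",im[...,::-1])
print("pred",proj("wrist",[.414,.279,.088],T))
plan(.414,.279,.06)
E
```

```text
pred [257.5173 233.0339]
tcp [0.4149 0.2795 0.1206] local frac [0.001  0.0058 0.3031] rows>= 1.5157765501911828
```

View pics/w13.png

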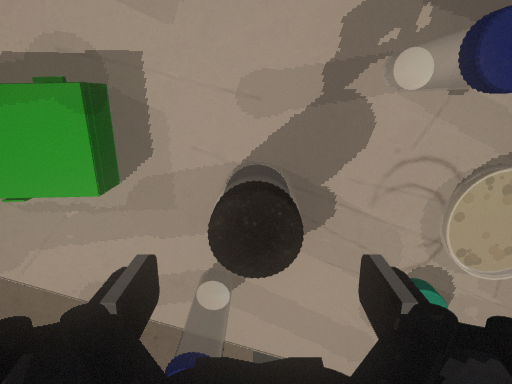

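Request:
{"op": "move_arm", "data": {"claw": [1,1,1,1,0,0,0,0], "dp": [[-0.005,-0.01,0],[0,0,0.15],[0,0,0.15],[0,0,0],[0,0,0],[0,0,0],[0,0,0],[0,0,0]], "turn": [[0,0,0],[0,0,0],[0,0,0],[0,0,0],[0,0,0],[0,0,0],[0,0,0],[0,0,0]], "grip_force": 40}}

```text
clock: 19.67
position: [0.417, 0.2816, 0.0612]
ee_rot: [0.814, -0.582, 0.001, -0.002]
ft_force: [-2.0, -0.1, 8.2]
grip_width: 0.604
```

Request:
{"op": "move_arm", "data": {"claw": [0,0,0], "dp": [[0,0,0],[0,0,0],[0,0,0]], "turn": [[0,0,0],[0,0,0],[0,0,0]]}}

```text
clock: 19.92
position: [0.4169, 0.2816, 0.0612]
ee_rot: [0.814, -0.582, 0.001, -0.002]
ft_force: [-1.2, 0.1, 8.5]
grip_width: 0.605
```

Request:
{"op": "move_arm", "data": {"claw": [0,0,0,0,0,0,0,0], "dp": [[0,0,-0.05],[0,0,-0.1],[0,0,-0.15],[0,0,-0.15],[0,0,-0.15],[0,0,-0.1],[0,0,0],[0,0,0]], "turn": [[0,0,0],[0,0,0],[0,0,0],[0,0,0],[0,0,0],[0,0,0],[0,0,0],[0,0,0]]}}

```text
clock: 20.58
position: [0.4161, 0.281, 0.2006]
ee_rot: [0.814, -0.581, 0.001, -0.001]
ft_force: [0.0, -0.0, -1.4]
grip_width: 0.6
```

```bash
python3 - <<'E'
from h import *
T=wristT(); im=cams.camera("wrist"); cv2.imwrite("pics/w14.png",im[...,::-1])
plan(.4355,-.167,.20)
E
```

```text
tcp [0.4156 0.2805 0.1993] local frac [ 2.1491  0.6301 -0.0024] rows>= 11.197841547120346
```

View pics/w14.png

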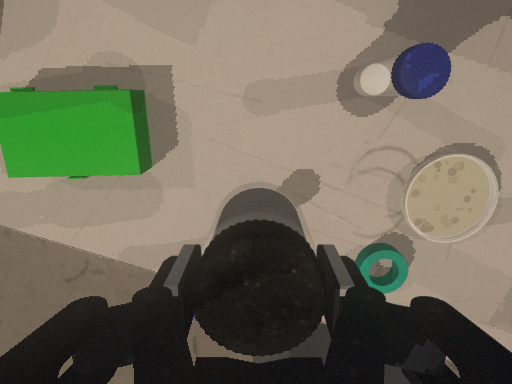

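The jar is held centred. Carrying it to the M clamp.

Request:
{"op": "move_arm", "data": {"claw": [0,0,0,0,0,0,0,0], "dp": [[0.1,0.03,0],[0.185,0.054,0],[0.185,0.054,0],[0.185,0.054,0],[0.185,0.054,0],[0.185,0.054,0],[0.185,0.054,0],[0.185,0.054,0]], "turn": [[0,0,0],[0,0,0],[0,0,0],[0,0,0],[0,0,0],[0,0,0],[0,0,0],[0,0,0]]}}

```text
clock: 21.3
position: [0.4276, -0.0118, 0.1981]
ee_rot: [0.814, -0.581, -0.0, 0.0]
ft_force: [1.1, 0.7, -1.6]
grip_width: 0.598
```

Request:
{"op": "move_arm", "data": {"claw": [0,0,0,0,0,0,0], "dp": [[0.185,0.054,0],[0.185,0.054,0],[0.185,0.054,0],[0.14,0.04,0],[0,0,0],[0,0,0],[0,0,0]], "turn": [[0,0,0],[0,0,0],[0,0,0],[0,0,0],[0,0,0],[0,0,0],[0,0,0]]}}

```text
clock: 21.88
position: [0.4351, -0.1535, 0.198]
ee_rot: [0.814, -0.581, -0.001, -0.0]
ft_force: [0.6, -0.1, -1.5]
grip_width: 0.602
```

```bash
python3 - <<'E'
from h import *
T=wristT(); im=cams.camera("wrist"); cv2.imwrite("pics/w15.png",im[...,::-1]); cv2.imwrite("pics/w15c.png",cv2.resize(im[100:300,130:390,::-1],None,fx=3,fy=3,interpolation=cv2.INTER_CUBIC))
plan(.4355,-.167,.20)
p=tool()[:3,3]; print(proj("wrist",[p[0],p[1],p[2]-.0615],T),proj("wrist",[.4355,-.167,.068],T))
E
```

```text
tcp [ 0.4353 -0.1532  0.1982] local frac [ 0.0658  0.0214 -0.009 ] rows>= 0.34877440110307983
[257.4869 214.2111] [273.6599 191.8663]
```

View pics/w15c.png

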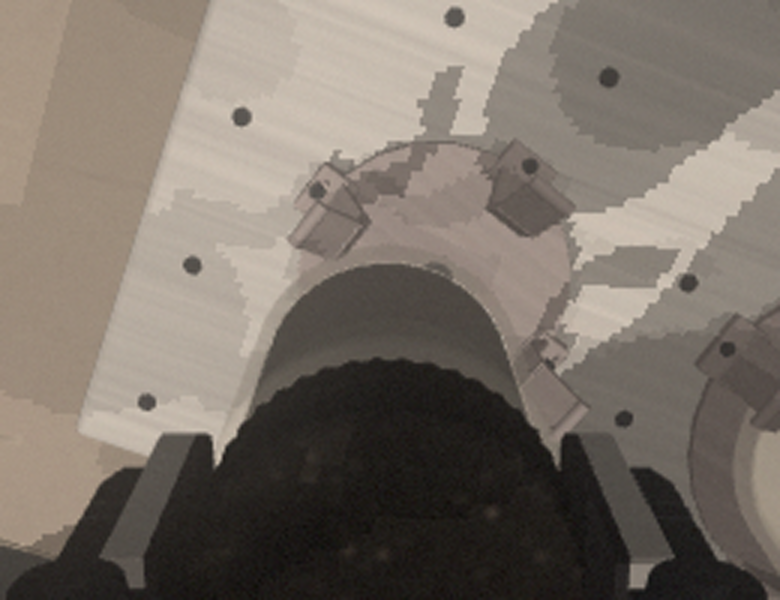

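Request:
{"op": "move_arm", "data": {"claw": [0,0,0,0,0,0,0,0], "dp": [[0.072,0.015,0],[0,0,0],[0,0,0.05],[0,0,0.05],[0,0,0.03],[0,0,0.03],[0,0,0],[0,0,0]], "turn": [[0,0,0],[0,0,0],[0,0,0],[0,0,0],[0,0,0],[0,0,0],[0,0,0],[0,0,0]]}}

```text
clock: 22.6
position: [0.4371, -0.1687, 0.1663]
ee_rot: [0.814, -0.581, -0.0, 0.0]
ft_force: [0.4, 0.5, -0.8]
grip_width: 0.605
```

```bash
python3 - <<'E'
from h import *
T=wristT(); im=cams.camera("wrist"); cv2.imwrite("pics/w16.png",im[...,::-1])
im=cams.camera("side"); cv2.imwrite("pics/s16.png",cv2.resize(im[80:230,180:340,::-1],None,fx=4,fy=4))
plan(.4355,-.167,.1315)
E
```

```text
tcp [ 0.4375 -0.169   0.167 ] local frac [-0.0126  0.0064  0.1774] rows>= 0.8898178079361319
```

View pics/w16.png

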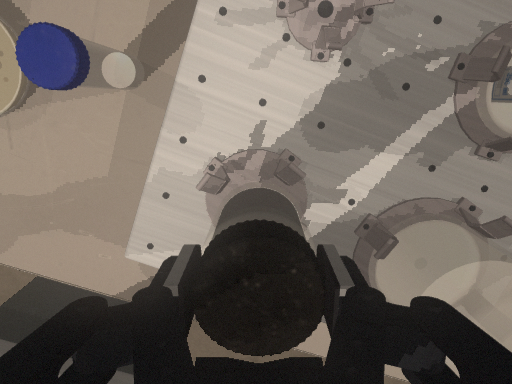

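View pics/s16.png

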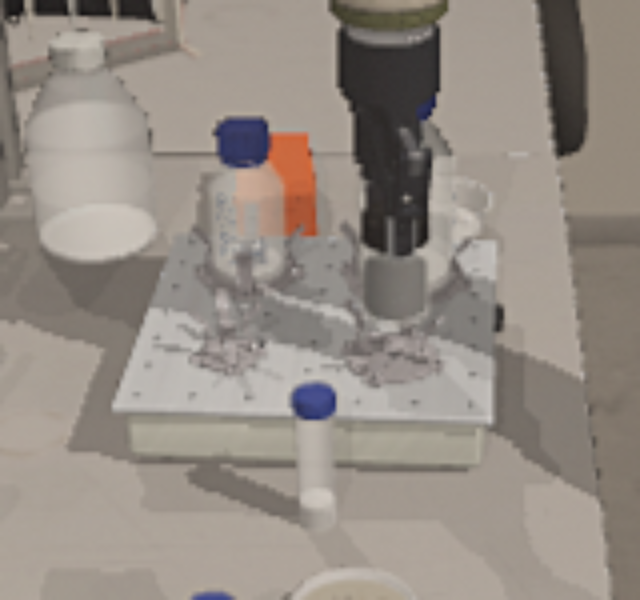

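```bash
python3 - <<'E'
from h import *
T=wristT(); p=tool()[:3,3]
for dx in (0,.038): print(proj("wrist",[p[0]+.946*dx,p[1]+.324*dx,.070],T))
print(ray("wrist",257.5,149.5,.07,T)-np.array([.946,.324,0])*.038, p)
E
```

```text
[257.8236 198.7505]
[257.8053 147.0727]
[ 0.4358 -0.1693  0.07  ] [ 0.4375 -0.169   0.167 ]
```

The plate rim is centred under the jar to within 2 mm, so I am pressing down.

Request:
{"op": "move_arm", "data": {"claw": [0,0,0,0,0,0,0,0], "dp": [[0,0.006,0.03],[0,0,0.03],[0,0,0.03],[0,0,0.03],[0,0,0.03],[0,0,0.015],[0,0,0],[0,0,0]], "turn": [[0,0,0],[0,0,0],[0,0,0],[0,0,0],[0,0,0],[0,0,0],[0,0,0],[0,0,0]]}}

```text
clock: 23.37
position: [0.436, -0.169, 0.133]
ee_rot: [0.814, -0.581, -0.0, -0.0]
ft_force: [4.0, 3.0, -3.4]
grip_width: 0.604
```

Request:
{"op": "move_arm", "data": {"claw": [0,0,0], "dp": [[0,0,0.01],[0,0,0],[0,0,0]], "turn": [[0,0,0],[0,0,0],[0,0,0]]}}

```text
clock: 23.62
position: [0.4361, -0.1693, 0.1315]
ee_rot: [0.814, -0.581, -0.0, -0.0]
ft_force: [2.8, 3.4, -1.6]
grip_width: 0.605
```

Request:
{"op": "move_arm", "data": {"claw": [0,0,0], "dp": [[0,0,0.01],[0,0,0],[0,0,0]], "turn": [[0,0,0],[0,0,0],[0,0,0]]}}

```text
clock: 23.87
position: [0.4362, -0.1694, 0.1297]
ee_rot: [0.814, -0.581, 0.0, -0.0]
ft_force: [3.6, 4.2, -1.6]
grip_width: 0.602
```

Request:
{"op": "move_arm", "data": {"claw": [0,0,0], "dp": [[0,0,0.01],[0,0,0],[0,0,0]], "turn": [[0,0,0],[0,0,0],[0,0,0]]}}

```text
clock: 24.12
position: [0.4375, -0.1689, 0.1292]
ee_rot: [0.814, -0.581, 0.001, -0.001]
ft_force: [2.1, 7.0, 12.2]
grip_width: 0.605
```

Request:
{"op": "move_arm", "data": {"claw": [0,0,0], "dp": [[0,0,0.007],[0,0,0],[0,0,0]], "turn": [[0,0,0],[0,0,0],[0,0,0]]}}

```text
clock: 24.37
position: [0.4383, -0.1687, 0.1291]
ee_rot: [0.814, -0.581, 0.002, -0.001]
ft_force: [0.1, 10.8, 24.9]
grip_width: 0.606
```

The jar is seated, with a firm stop at 0.129. Releasing.

Request:
{"op": "move_arm", "data": {"claw": [0,0,1,1,1,1,1,1], "dp": [[0,0,-0.013],[0,0,0],[0,0,0],[0,0,0],[0,0,0],[0,0,0],[0,0,-0.1],[0,0,-0.2]], "turn": [[0,0,0],[0,0,0],[0,0,0],[0,0,0],[0,0,0],[0,0,0],[0,0,0],[0,0,0]]}}

```text
clock: 25.03
position: [0.4333, -0.1689, 0.1857]
ee_rot: [0.813, -0.582, -0.004, 0.001]
ft_force: [1.1, -1.2, -0.5]
grip_width: 0.997
```

Request:
{"op": "move_arm", "data": {"claw": [1,1,1], "dp": [[0,0,-0.2],[0,0,-0.15],[0,0,0]], "turn": [[0,0,0],[0,0,0],[0,0,0]]}}

```text
clock: 25.28
position: [0.4384, -0.1703, 0.265]
ee_rot: [0.813, -0.582, 0.004, -0.0]
ft_force: [-0.3, -0.2, 0.2]
grip_width: 0.999
```

```bash
python3 - <<'E'
from h import *
T=wristT(); im=cams.camera("wrist"); cv2.imwrite("pics/w17.png",im[...,::-1])
print("jar top pred",proj("wrist",[.436,-.168,.157],T),"S",proj("wrist",[.570,-.167,.069],T))
plan(.532,.2095,.25)
E
```

```text
jar top pred [253.0582 197.2545] S [299.6711  37.0167]
tcp [ 0.4374 -0.1702  0.2619] local frac [-1.6438 -1.0612  0.0558] rows>= 9.787047931872097
```

View pics/w17.png

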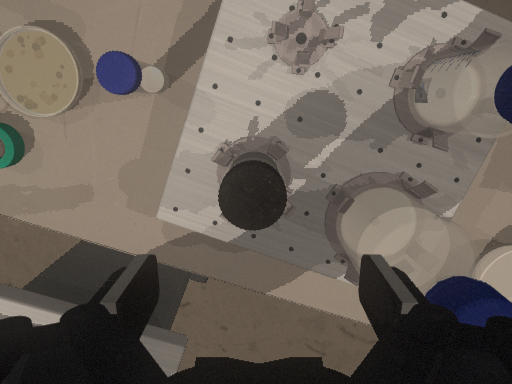

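The jar cap at (253,195) matches the prediction, and the S hole at (301,38) confirms that clamp's centre. The tube is last.

Request:
{"op": "move_arm", "data": {"claw": [1,1,1,1,1,1,1,1], "dp": [[-0.163,-0.106,0],[-0.163,-0.106,0],[-0.163,-0.106,0],[-0.163,-0.106,0],[-0.163,-0.106,0],[-0.163,-0.106,0],[-0.163,-0.106,0],[-0.163,-0.106,0]], "turn": [[0,0,0],[0,0,0],[0,0,0],[0,0,0],[0,0,0],[0,0,0],[0,0,0],[0,0,0]]}}

```text
clock: 26.0
position: [0.5119, 0.1335, 0.2579]
ee_rot: [0.813, -0.582, -0.0, 0.001]
ft_force: [0.4, -0.7, 0.1]
grip_width: 1.003
```

Request:
{"op": "move_arm", "data": {"claw": [1,1,1,1], "dp": [[-0.163,-0.106,0.1],[0,0,0.1],[0,0,0],[0,0,0]], "turn": [[0,0,0],[0,0,0],[0,0,0],[0,0,0]]}}

```text
clock: 26.33
position: [0.5203, 0.1676, 0.2183]
ee_rot: [0.814, -0.581, -0.001, 0.001]
ft_force: [0.3, 0.0, 0.5]
grip_width: 0.999
```

```bash
python3 - <<'E'
from h import *
T=wristT(); im=cams.camera("wrist"); cv2.imwrite("pics/w18.png",im[...,::-1])
for s,c in blue(im,200): print(s,c,ray("wrist",*c,.115,T))
plan(.532,.2095,.13)
E
```

```text
[ 186  140   44   44 1415] [208.4276 161.6113] [0.5333 0.2103 0.115 ]
[ 448  282   47   42 1464] [470.6769 302.5806] [ 0.4903 -0.0295  0.115 ]
tcp [0.5211 0.1671 0.2196] local frac [-0.1829 -0.1206  0.4475] rows>= 2.4915081524803497
```

View pics/w18.png

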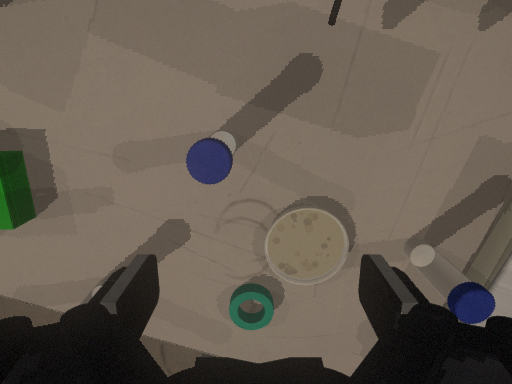

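The tube's cap at (208,162) gives (0.533, 0.210).

Request:
{"op": "move_arm", "data": {"claw": [1,1,1,1,1,1,1,1], "dp": [[-0.1,-0.066,0],[-0.085,-0.06,0],[0,0,0],[0,0,0.15],[0,0,0.15],[0,0,0.1],[0,0,0],[0,0,0]], "turn": [[0,0,0],[0,0,0],[0,0,0],[0,0,0],[0,0,0],[0,0,0],[0,0,0],[0,0,0]]}}

```text
clock: 27.05
position: [0.5334, 0.21, 0.1405]
ee_rot: [0.813, -0.582, 0.0, 0.0]
ft_force: [0.3, 0.5, 0.6]
grip_width: 0.999
```

```bash
python3 - <<'E'
from h import *
T=wristT(); im=cams.camera("wrist"); cv2.imwrite("pics/w19.png",im[...,::-1])
for s,c in blue(im,200): print(s,c,ray("wrist",*c,.115,T))
plan(.533,.210,.0885)
E
```

```text
[ 226  209   61   57 2518] [257.3562 236.7939] [0.5334 0.2101 0.115 ]
tcp [0.534  0.2107 0.1416] local frac [0.0015 0.0062 0.2655] rows>= 1.3280349032467094
```

View pics/w19.png

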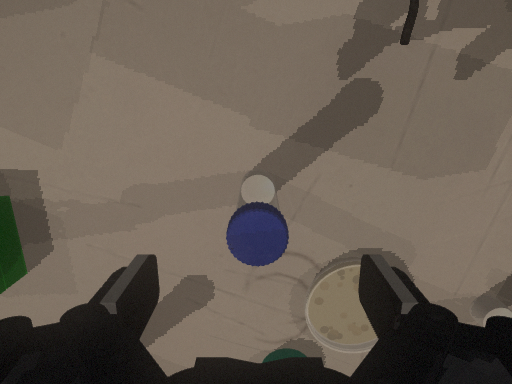

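Request:
{"op": "move_arm", "data": {"claw": [1,1,1,0,0,0,0,0], "dp": [[0,0.003,0.14],[0,0,0.14],[0,0,0],[0,0,0],[0,0,0],[0,0,0],[0,0,0],[0,0,0]], "turn": [[0,0,0],[0,0,0],[0,0,0],[0,0,0],[0,0,0],[0,0,0],[0,0,0],[0,0,0]], "grip_force": 30}}

```text
clock: 27.77
position: [0.5335, 0.2116, 0.0856]
ee_rot: [0.814, -0.582, 0.001, -0.001]
ft_force: [-0.4, 0.3, 5.5]
grip_width: 0.379
```

Request:
{"op": "move_arm", "data": {"claw": [0,0,0,0], "dp": [[0,0,0],[0,0,0],[0,0,0],[0,0,0]], "turn": [[0,0,0],[0,0,0],[0,0,0],[0,0,0]]}}

```text
clock: 28.1
position: [0.5336, 0.2117, 0.0855]
ee_rot: [0.814, -0.581, 0.001, -0.001]
ft_force: [-0.0, -0.9, 6.6]
grip_width: 0.381
```

Request:
{"op": "move_arm", "data": {"claw": [0,0,0,0,0,0,0,0], "dp": [[0,0,-0.05],[0,0,-0.1],[0,0,-0.15],[0,0,-0.15],[0,0,-0.15],[0,0,-0.15],[0,0,0],[0,0,0]], "turn": [[0,0,0],[0,0,0],[0,0,0],[0,0,0],[0,0,0],[0,0,0],[0,0,0],[0,0,0]]}}

```text
clock: 28.77
position: [0.5331, 0.2118, 0.2363]
ee_rot: [0.814, -0.581, 0.001, -0.001]
ft_force: [0.6, 0.3, -1.4]
grip_width: 0.378
```

```bash
python3 - <<'E'
from h import *
T=wristT(); im=cams.camera("wrist"); cv2.imwrite("pics/w20.png",im[...,::-1])
plan(.5695,-.168,.235)
E
```

```text
tcp [0.5325 0.2112 0.2346] local frac [ 1.8537  0.4394 -0.0013] rows>= 9.52528713632982
```

View pics/w20.png

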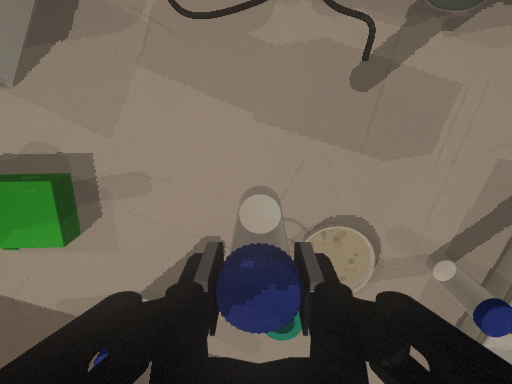

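The tube is held straight. Carrying it to the S clamp.

Request:
{"op": "move_arm", "data": {"claw": [0,0,0,0,0,0,0,0], "dp": [[0.1,0.024,0],[0.19,0.045,0],[0.19,0.045,0],[0.19,0.045,0],[0.19,0.045,0],[0.19,0.045,0],[0.19,0.045,0],[0.19,0.045,0]], "turn": [[0,0,0],[0,0,0],[0,0,0],[0,0,0],[0,0,0],[0,0,0],[0,0,0],[0,0,0]]}}

```text
clock: 29.48
position: [0.5601, -0.0834, 0.2329]
ee_rot: [0.814, -0.581, -0.001, 0.001]
ft_force: [0.8, -0.3, 0.7]
grip_width: 0.378
```

Request:
{"op": "move_arm", "data": {"claw": [0,0,0,0,0,0], "dp": [[0.19,0.045,0],[0.19,0.045,0],[0.04,0.008,0],[0,0,0],[0,0,0],[0,0,0]], "turn": [[0,0,0],[0,0,0],[0,0,0],[0,0,0],[0,0,0],[0,0,0]]}}

```text
clock: 29.98
position: [0.5694, -0.1655, 0.2333]
ee_rot: [0.814, -0.581, -0.001, -0.0]
ft_force: [-0.3, 1.4, -0.4]
grip_width: 0.377
```

```bash
python3 - <<'E'
from h import *
T=wristT(); im=cams.camera("wrist"); cv2.imwrite("pics/w21.png",im[...,::-1]); cv2.imwrite("pics/w21c.png",cv2.resize(im[100:300,130:390,::-1],None,fx=3,fy=3,interpolation=cv2.INTER_CUBIC))
plan(.5695,-.168,.235)
p=tool()[:3,3]; print(proj("wrist",[p[0],p[1],p[2]-.0855],T),proj("wrist",[.5695,-.168,.069],T))
E
```

```text
tcp [ 0.5696 -0.1653  0.2336] local frac [ 0.0125  0.0047 -0.007 ] rows>= 0.0752016484983255
[257.8262 203.1169] [260.7759 178.6306]
```

View pics/w21c.png

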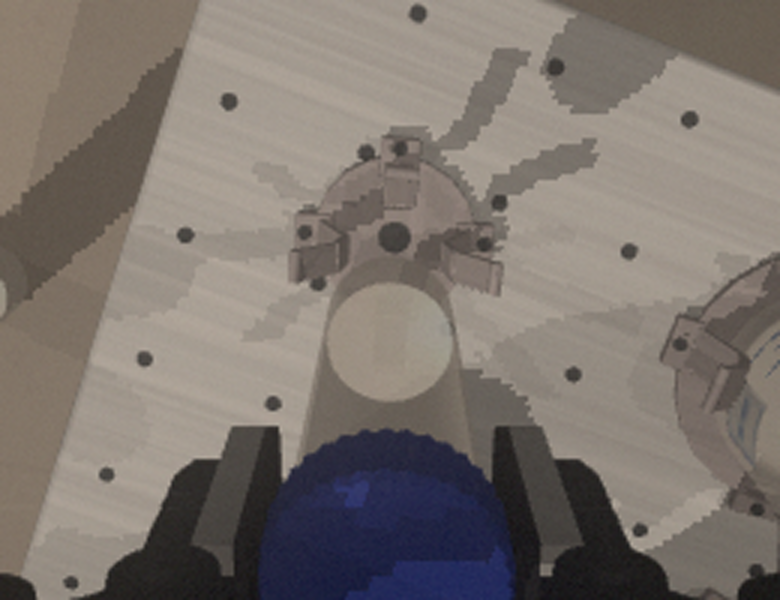

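```bash
python3 - <<'E'
from h import *
Tt=tool().copy(); Tt[:3,3]=[.534,.2107,.1416]; T=Tt@cams.camera_info("wrist")["tool_from_camera"]
for z in (0,.005,.01,.015,.02): print(z,proj("wrist",[.5334,.2101,z],T))
T=wristT();p=tool()[:3,3]
for z in (0,.005,.01,.015,.02): print(z,proj("wrist",[p[0],p[1],p[2]-.0855+z],T))
E
```

```text
0 [258.5022 184.7664]
0.005 [258.4988 186.2169]
0.01 [258.4953 187.7164]
0.015 [258.4916 189.2673]
0.02 [258.4878 190.8724]
0 [257.9285 203.3291]
0.005 [257.9126 205.4914]
0.01 [257.896  207.7439]
0.015 [257.8788 210.0921]
0.02 [257.8608 212.5423]
```

The white disc is at the height the standing tube showed, so the tube is plumb, and the hole is within 1 px of the prediction. Lowering to just above the mouth and then in.

Request:
{"op": "move_arm", "data": {"claw": [0,0,0,0,0,0,0,0], "dp": [[0.014,0.004,0],[0,0,0.05],[0,0,0.06],[0,0,0.05],[0,0,0.03],[0,0,0],[0,0,0],[0,0,0]], "turn": [[0,0,0],[0,0,0],[0,0,0],[0,0,0],[0,0,0],[0,0,0],[0,0,0],[0,0,0]]}}

```text
clock: 30.7
position: [0.57, -0.1701, 0.1962]
ee_rot: [0.814, -0.581, 0.0, -0.0]
ft_force: [0.1, -0.1, -0.2]
grip_width: 0.374
```

```bash
python3 - <<'E'
from h import *
T=wristT(); im=cams.camera("wrist"); cv2.imwrite("pics/w22c.png",cv2.resize(im[100:300,130:390,::-1],None,fx=3,fy=3,interpolation=cv2.INTER_CUBIC))
plan(.5695,-.168,.1545)
p=tool()[:3,3]; print(proj("wrist",[p[0],p[1],.069],T))
E
```

```text
tcp [ 0.5701 -0.1701  0.1964] local frac [-0.011  -0.0004  0.2093] rows>= 1.0481451149145578
[257.9614 188.1847]
```

View pics/w22c.png

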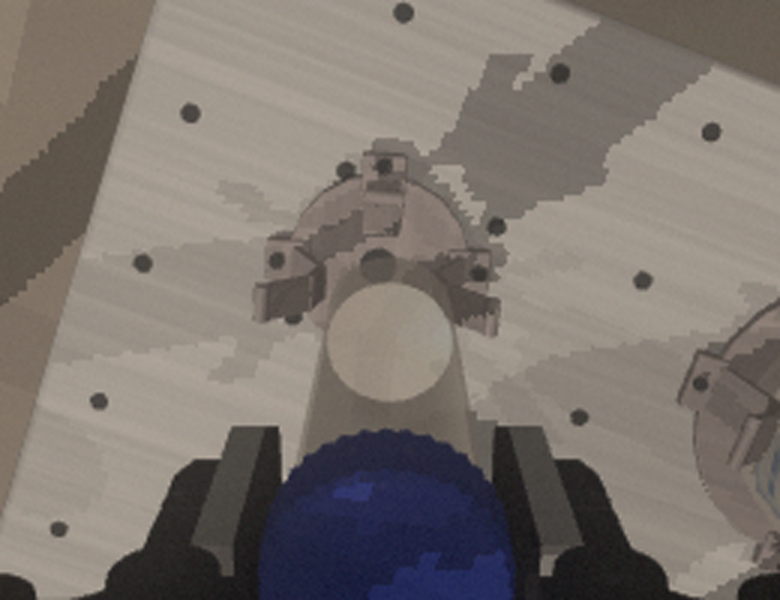

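The clamp is about 1.5–2 mm to the left along the tool x axis. Correcting and pressing in.

Request:
{"op": "move_arm", "data": {"claw": [0,0,0,0,0,0,0,0], "dp": [[-0.011,0,0],[0,0,0.03],[0,0,0.03],[0,0,0.03],[0,0,0.03],[0,0,0.03],[0,0,0.03],[0,0,0]], "turn": [[0,0,0],[0,0,0],[0,0,0],[0,0,0],[0,0,0],[0,0,0],[0,0,0],[0,0,0]]}}

```text
clock: 31.42
position: [0.5684, -0.1679, 0.1583]
ee_rot: [0.814, -0.581, -0.001, 0.0]
ft_force: [0.4, 1.1, -1.3]
grip_width: 0.372
```

Request:
{"op": "move_arm", "data": {"claw": [0,0,0,0], "dp": [[0,0,0.015],[0,0,0.01],[0,0,0],[0,0,0]], "turn": [[0,0,0],[0,0,0],[0,0,0],[0,0,0]]}}

```text
clock: 31.75
position: [0.5689, -0.168, 0.1547]
ee_rot: [0.814, -0.581, -0.0, 0.0]
ft_force: [0.7, 1.0, 0.2]
grip_width: 0.376
```

Request:
{"op": "move_arm", "data": {"claw": [0,0,0], "dp": [[0,0,0.01],[0,0,0],[0,0,0]], "turn": [[0,0,0],[0,0,0],[0,0,0]]}}

```text
clock: 32.0
position: [0.5696, -0.168, 0.1536]
ee_rot: [0.814, -0.581, 0.001, -0.0]
ft_force: [-0.0, 0.7, 4.9]
grip_width: 0.376
```

Request:
{"op": "move_arm", "data": {"claw": [0,0,0], "dp": [[0,0,0.008],[0,0,0],[0,0,0]], "turn": [[0,0,0],[0,0,0],[0,0,0]]}}

```text
clock: 32.25
position: [0.5705, -0.168, 0.1535]
ee_rot: [0.814, -0.581, 0.002, -0.001]
ft_force: [-0.9, 1.9, 14.2]
grip_width: 0.377
```

The tube is seated, with a firm stop at 0.1535 and a foot height of about 0.068. Releasing and retreating.

Request:
{"op": "move_arm", "data": {"claw": [0,0,1,1,1,1,1,1], "dp": [[0,0,-0.009],[0,0,0],[0,0,0],[0,0,0],[0,0,0],[0,0,0],[0,0,-0.1],[0,0,-0.2]], "turn": [[0,0,0],[0,0,0],[0,0,0],[0,0,0],[0,0,0],[0,0,0],[0,0,0],[0,0,0]]}}

```text
clock: 32.92
position: [0.5665, -0.168, 0.2091]
ee_rot: [0.814, -0.581, -0.004, 0.001]
ft_force: [1.1, -0.3, 0.8]
grip_width: 1.0
```

Request:
{"op": "move_arm", "data": {"claw": [1,1,1,1,1,1,1,1], "dp": [[0,0,-0.2],[0,0,-0.2],[-0.15,-0.05,-0.1],[-0.18,-0.06,0],[-0.18,-0.06,0],[-0.18,-0.06,0],[0,0,0],[0,0,0]], "turn": [[0,0,0],[0,0,0],[0,0,0],[0,0,0],[0,0,0],[0,0,0],[0,0,0],[0,0,0]]}}

```text
clock: 33.58
position: [0.5677, -0.0198, 0.3133]
ee_rot: [0.815, -0.579, 0.0, -0.0]
ft_force: [0.1, -1.2, 0.3]
grip_width: 0.999
```

```bash
python3 - <<'E'
from h import *
im=cams.camera("top"); cv2.imwrite("pics/t23.png",cv2.resize(im[90:270,110:430,::-1],None,fx=2.5,fy=2.5)); 
im2=cams.camera("side"); cv2.imwrite("pics/s23.png",cv2.resize(im2[60:300,160:340,::-1],None,fx=2.5,fy=2.5))
bt=blue(im,60); bs=blue(im2,50)
for n,c,z in(("XL",(.4295,-.305),.250-.008),("L",(.5675,-.3115),.206-.008),("S",(.5695,-.168),.180)):
    for cam,b in(("top",bt),("side",bs)):
        e=proj(cam,[*c,z]); j=min(b,key=lambda q:np.hypot(*(q[1]-e))); print(n,cam,e,j[1],ray(cam,*j[1],z))
m=(im.max(2)<50).astype(np.uint8);k,l,st,c=cv2.connectedComponentsWithStats(m)
print(proj("top",[.435,-.168,.152]))
for i in range(1,k):
    if st[i,4]>100: print(st[i],c[i],ray("top",*c[i],.152))
E
```

```text
XL top [398.2911 212.0304] [399.1186 213.5932] [ 0.4262 -0.3068  0.242 ]
XL side [281.2017 101.3064] [282.0408 103.5816] [ 0.4262 -0.2856  0.242 ]
L top [394.8811 151.463 ] [396.0941 151.8328] [ 0.5667 -0.3142  0.198 ]
L side [240.4948 112.7239] [239.9487 114.9615] [ 0.5673 -0.2929  0.198 ]
S top [330.1216 150.7617] [330.7305 151.4184] [ 0.568  -0.1694  0.18  ]
S side [235.086  136.6771] [234.9483 137.9483] [ 0.5689 -0.1593  0.18  ]
[327.819 209.369]
[257   0  91  21 121] [305.0413   5.5372] [ 0.9294 -0.1088  0.152 ]
[369  13  62  32 154] [402.4481  35.9091] [ 0.8569 -0.3445  0.152 ]
[  60   66   56   46 1195] [92.2126 90.7992] [0.7099 0.4012 0.152 ]
[229 133  11  19 109] [233.8899 142.7156] [0.5894 0.0566 0.152 ]
[ 216  275   54   41 1625] [245.5643 296.2117] [0.2297 0.0212 0.152 ]
[230 349  50  21 284] [254.4824 356.25  ] [ 0.094  -0.0022  0.152 ]
[279 358  89  25 397] [332.7632 374.67  ] [ 0.0569 -0.1823  0.152 ]
```

View pics/t23.png

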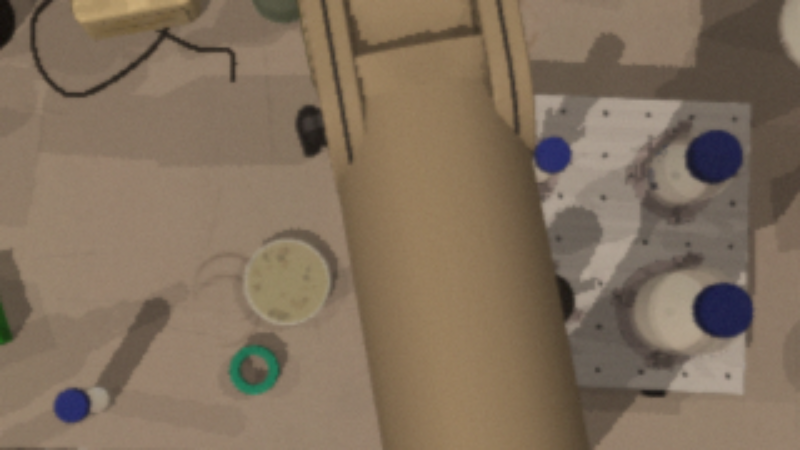

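View pics/s23.png

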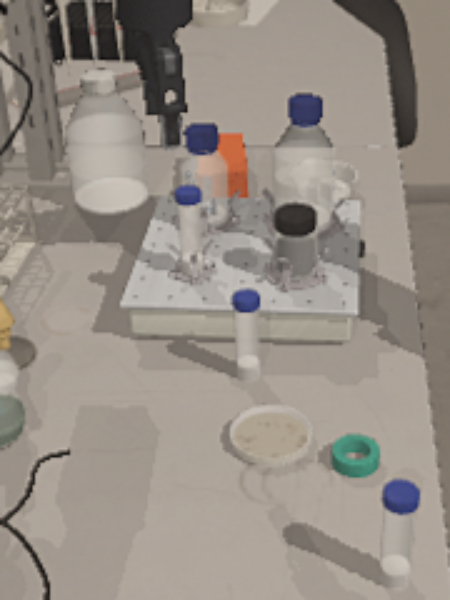

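All four stand upright in their clamps, and the petri dish is still at (225,202). Handing in.

```bash
python3 - <<'E'
from workcell import manip
print(manip.hand_in())
E
```

```text
the job is handed in; nothing more can be done
None
```

All four vessels are upright in their matching clamps: large bottle in XL, small bottle in L, specimen jar in M, and the farthest of the three tubes in S. I handed the job in after about 34 s of robot time; it gave no verdict.

**Seating:** Each vessel was pressed until the force rose with no further travel (14–31 N at the wrist). The foot heights came out at 0.068–0.070 m, which agree across the four clamps. I eased off the press before opening the gripper each time.

**Position:** In the last top view the two bottle caps and the tube cap were within about 4 mm of their clamp centres. The side view agreed sideways (x) and showed all four upright. Its depth readings were 9–21 mm off, because the cap blob it measures sits below the height I assumed, so I did not use them.

**Petri dish:** The petri dish is at its starting pixel, about (225,202).

**Checks that were weaker:** The arm hid most of the jar in the last top view. Its centring rests on the wrist view taken right after release, within about 2 px of prediction, and on the side view. The wrist and top cameras differed by 1–4 mm on the clamp and jar positions, so for placing I leaned on the wrist view.

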